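# Roll the inlaid patch home

## Task

The pale maple patch in the walnut panel is glued and seated at one end only: take the push block by its handle, lay its sole on the brass roller and, bearing down with a steady 12 to 14 newtons and never over 18 (it would dent), roll the roller under it over the patch towards the raised end, stopping on the line across the blue tape with the patch pressed flush. Leave the roller lying there and stand the push block back on the bare saw table. Only the push block may touch the roller and only the roller may press the patch; do not run past the line, and leave the other things where they are.

Things in the scene. Friction and masses are not known exactly. Their poses are not given: they have to be found in the camera images.
- panel_top (a point): centre of the top face of the dark walnut panel, 240 (x) x 160 (y) x 20 mm, fixed level on rubber pads, its top 41 to 45 mm above the saw table. x: along the panel, the way to roll, from the patch's seated end to its raised end; y: across, to the left of that; z up
- patch (a joint): tilt (rad) of the pale maple patch, 115 (panel x) x 46 x 8 mm, let into the panel on its centre line; it tilts about its seated end, at panel x = -25 mm. 0: flush; 0.04: raised end 4.6 mm proud. A stiff fit that stays where it is left: moving it down takes 0.95 N m about the seated end, e.g. 10.6 N under the roller (its own 2 N included) at 90 mm from that end
- patch_end (a point): middle of the top edge of the patch's raised end, 115 mm from its seated end; x along the patch, y across it
- mark_line (a point): point on the panel's top face, on its centre line, under the middle of the pale line drawn across two tabs of blue tape at the panel's edges: the stopping line, 55 to 75 mm ahead of the panel's centre. The line runs along y, x is the rolling direction (as for the panel)
- roller_center (a point): centre of the loose brass roller, a plain cylinder 40 mm in diameter, 120 mm long, 0.2 kg (varies), lying across the panel behind the patch's seated end. x: its axis (either way along the panel's y); y and z turn with it as it rolls. Rolled under a flat sole without slip it goes half as far as the sole
- block_grip (a point): middle of the handle bar of the loose wooden push block, 0.25 kg (varies), standing on the saw table. Handle: level bar 130 long (x), 26 wide (y), 34 mm high, its middle 67 mm above the sole, 33 mm free under it between two posts; take it from above across its width. Base: 200 (x) x 80 (y) x 19 mm, flat rubber sole, centred under the bar. x: along the block (same either way round), z up
- tape_roll: roll of cream masking tape lying flat, 104 mm across, 48 mm high; bystander, origin at the centre of its underside
- glue: standing pale yellow glue bottle with orange cap, 60 mm across, 170 mm high; bystander, origin at the centre of its underside
- tape_measure: grey and yellow tape measure standing on its edge, 80 x 40 x 66 mm; bystander, origin at the centre of its underside
- pencil: yellow pencil lying on the table, 180 mm long, 8 mm thick; bystander, origin midway along it
- push_stick: orange push stick lying flat, about 300 mm long, 12 mm thick; bystander, origin under its middle
- offcut: dark walnut offcut 190 x 45 x 19 mm lying flat; bystander, origin at the centre of its underside
Mind the look-alikes: they are no part of the job. What is shaped like the part that bears block_grip but red is not meant.

How it is judged:
By the outcome, as a careful person would: the job done as asked, in the order asked, and still so for the second after the job is handed in, with the robot touching nothing.
It also fails if it takes over 72 s, if anything falls off the work surface, if the arm or the gripper's body presses on something with over 40 N, if the wrist force passes 120 N, or if a joint passes its speed limit or range.

## Robot

A 7-joint arm with a two-finger parallel gripper is mounted at the origin on the work surface. World frame = base frame: x ahead of the robot, y to its left, z up, the work surface at z = 0. Lengths are in m, angles in rad, forces in N, time in s.
With the tool pointing down it reaches from about 0.375 to 0.925 m from the base axis. Payload 3.1 kg.
Tool frame: the origin (TCP) lies on the front face of the gripper's body, between the roots of the fingers; the fingertips stand 73 mm ahead of it and the grasp point (between the pads) lies 54 mm ahead of it (robot.tips_ahead is the distance from the TCP to the fingertips, in m); z points along the fingers, y is the direction in which the jaws open and shut (so a half turn about z gives the same grasp; the last joint's range is limited). The gripper opens to 85 mm and grips with 20 to 120 N. Pads are 22 mm wide; open, the fingers measure 114 mm over their backs; the gripper's body (76 mm by 85 mm) begins 54 mm behind the grasp point. The pads swing forward as they close: fully open they stand 13 mm farther back than shut.
Start: joints at [-1.249, 0.383, 0.044, 1.598, -0.018, 1.161, -0.05], TCP at [0.265, 0.594, 0.304] pointing down, gripper open.
Joint ranges: [-2.61, 2.61], [-0.41, 2.15], [-1.48, 1.57], [0, 2.5], [-1.57, 4.71], [0.05, 1.97], [-2.85, 2.85]. Speed limits (rad/s): [2.79, 2.79, 3.14, 3.14, 3.14, 3.14, 3.14].

## Interface

Orientations are given as a rotation vector (axis times angle).
In Python, from workcell import robot, viewer gives the robot as it stands.
- The arm moves only by the shell command python3 -m crank 'ROWS' [FORCE]. ROWS is JSON, a list of rows, each an object of numbers: "ax", "ay", "az": the turn, a rotation vector about the world's x, y, z in degrees; "tx", "ty", "tz": the shift along the world's x, y, z in mm; "grip": the closure in counts, from 0 (fully open) to 255 (shut). A call has 1 to 12 rows; each row is the pose to reach, as a shift and turn from the pose measured when the call began; what a row does not reach only later rows make up. A row lasts 1/12 s, in which the tool goes at most 41.7 mm and 7.16 degrees, less where a joint would pass 70% of its speed; a pose out of reach is approached as far as the arm can. A call with a gripper value outside its range is refused whole. The fingers move at their own pace and stop on an object; FORCE is the grip in N (left out, the last holds). Time passes only in rows, so rows that repeat a pose let the fingers close. It gives the time, the measured TCP pose, the force and the opening at its end, in the units of the state.
- robot.get_state(): the state, without advancing time (a new reading comes with each control period).
- viewer.snapshot(name): name is "scene" or "top" or "wrist"; returns the picture (480x640x3 uint8, red, green, blue); there is no depth.
- viewer.calibration(name): a dict with "fx", "fy", "cx", "cy" (pixels), "extrinsics" (4x4, takes a point from camera to world coordinates). Camera axes: x right, y down, z forward; pixel columns grow to the right and rows downward; lengths in m; the calibration is good to about 2 mm. A picture is of the moment at which its call begins: read the wrist's pose just before it. calibration takes no time and is no camera call; for the wrist camera it gives the pose at the moment of the call.
- robot.sign_off(): hands the job in, once; it reports no verdict.
The state is a dict: "t": time; "joints": joint angles; "dq": joint speeds; "tau": joint torques, N m; "position": TCP position; "orientation": TCP orientation; "force": force on the tool from outside, world axes, zero at the start; "ft_torque": the same for the moment, N m; "width": opening from 0.0 (shut) to 1.0 (fully open).
Only numpy, scipy, OpenCV 4.12 (cv2) and the standard library are available. Lean on these libraries where they do the work, as an engineer would, in place of code of your own. Each camera call takes 0.05 s, during which the arm holds its last target.

## Working session

There is one attempt and no reset: what is moved stays moved. The work goes in short steps, Python scripts to look and compute and a shell command to move; the robot and the scene stay as the last step left them, time stands still between calls to the robot, and variables do not carry over. Pictures are saved under pics/ and viewed, and the job is handed in when it is done.

```bash
ls; mkdir -p pics
python3 - <<'E'
from workcell import robot, viewer
import cv2
s=robot.get_state()
for k in s: print(k,s[k])
for n in ["scene","top","wrist"]:
    c=viewer.calibration(n); print(n,c)
    im=viewer.snapshot(n); cv2.imwrite(f"pics/{n}0.png",im[:,:,::-1])
E
```

```text
pics
t 0.0
joints [-1.2488122   0.38383481  0.04384295  1.59961237 -0.01790289  1.16117087
 -0.04989067]
dq [-0.00187251 -0.00029474  0.0007213   0.00035913  0.00049908 -0.00158952
  0.0002227 ]
tau [ 1.20651193e-04 -4.33458638e+01  1.02464497e+00 -2.49512368e+01
  1.06143829e-02  1.12056040e-02  1.12856080e-05]
position [0.26460685 0.59286895 0.30246937]
orientation [-0.65435747 -3.07226905  0.00408493]
force [-0.44709792 -0.47728258  0.63271192]
ft_torque [-0.00254233 -0.05655196  0.00913155]
width 0.9993767075693549
scene {'fx': 583.2340131498897, 'fy': 583.2340131498897, 'cx': 322.1971109308961, 'cy': 243.6074784574277, 'extrinsics': array([[ 0.55765938,  0.61297162, -0.55971583,  1.37322779],
       [ 0.82987787, -0.42621547,  0.36005984, -0.41580097],
       [-0.01785309, -0.66528653, -0.74637464,  1.24026791],
       [ 0.        ,  0.        ,  0.        ,  1.        ]])}
top {'fx': 520.1902961677692, 'fy': 520.1902961677692, 'cx': 318.9326506979319, 'cy': 232.96764184920758, 'extrinsics': array([[-0.02621468, -0.99640513,  0.08055812,  0.42126103],
       [-0.99932823,  0.02405632, -0.02764749,  0.1563561 ],
       [ 0.02561017, -0.08122878, -0.9963664 ,  1.29357574],
       [ 0.        ,  0.        ,  0.        ,  1.        ]])}
wrist {'fx': 399.0217317838174, 'fy': 399.0217317838174, 'cx': 315.28633244605356, 'cy': 240.1441026578338, 'extrinsics': array([[ 0.40744695,  0.8637955 ,  0.2963854 ,  0.18890531],
       [ 0.91322576, -0.3845419 , -0.13470799,  0.62702565],
       [-0.00238755,  0.32555315, -0.94552073,  0.37307078],
       [ 0.        ,  0.        ,  0.        ,  1.        ]])}
```

View pics/scene0.png

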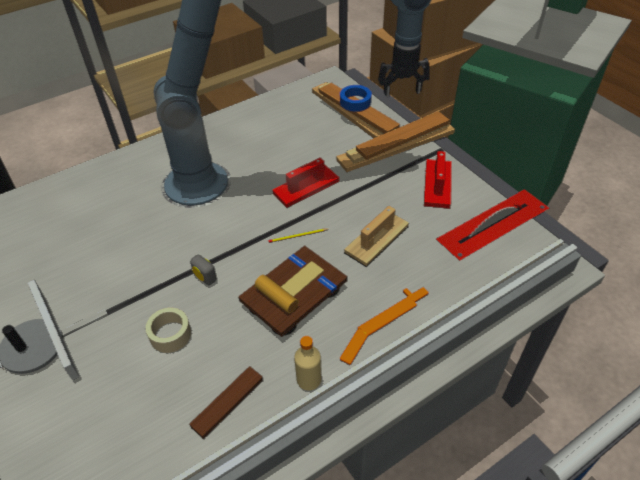

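View pics/top0.png

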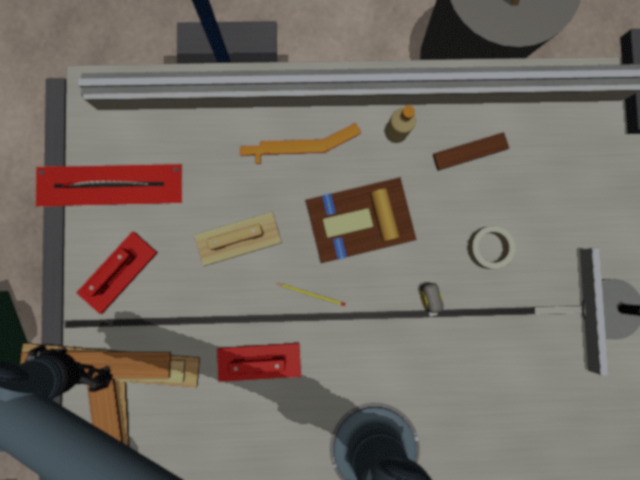

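View pics/wrist0.png

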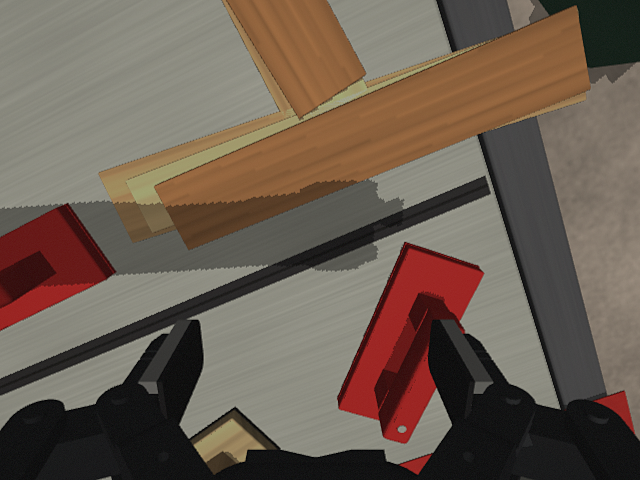

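The scene picture shows the wooden block near (377,235) and the panel near (293,288). In the top view the block is near (240,238) and the panel near (360,220), with the roller at (385,214) and the tape line at about (333,225). Rolling goes left in the top image, which is +y.

Run:
```python
import cv2
t=cv2.imread("pics/top0.png"); s=cv2.imread("pics/scene0.png")
a=cv2.resize(t[160:280,180:430],None,fx=3.2,fy=3.2,interpolation=cv2.INTER_CUBIC); cv2.imwrite("pics/topc.png",a)
b=cv2.resize(s[190:340,225:425],None,fx=4,fy=4,interpolation=cv2.INTER_CUBIC); cv2.imwrite("pics/scc.png",b)
```

```text
(no output)
```

View pics/topc.png

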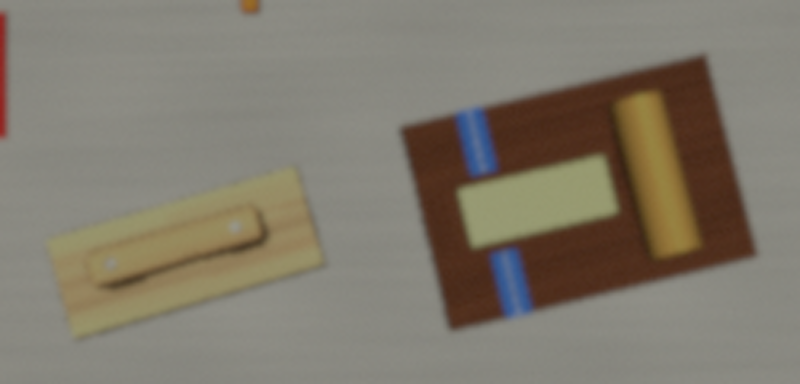

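View pics/scc.png

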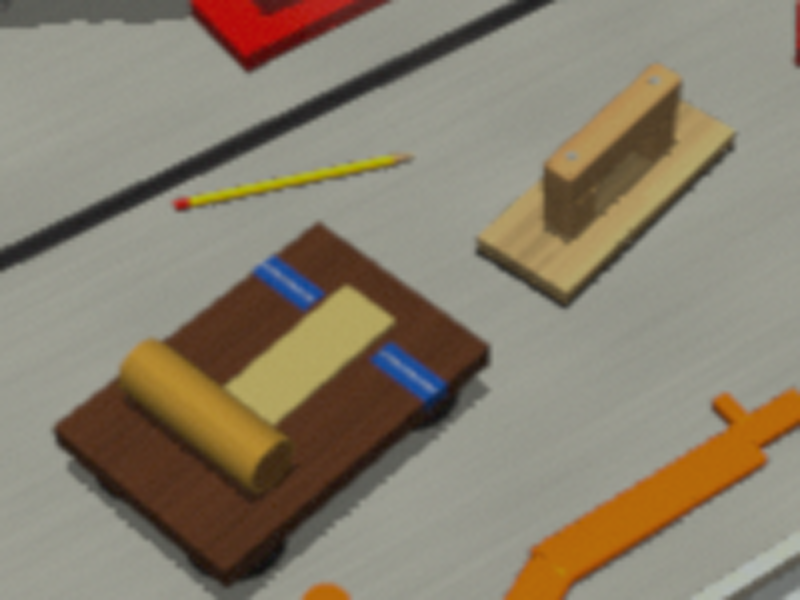

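```bash
cat > h.py <<'E'
import cv2, numpy as np
from workcell import robot, viewer
def ray(cal,uv):
    E=cal["extrinsics"]; uv=np.atleast_2d(uv).astype(float)
    d=np.c_[(uv[:,0]-cal["cx"])/cal["fx"],(uv[:,1]-cal["cy"])/cal["fy"],np.ones(len(uv))]@E[:3,:3].T
    return E[:3,3],d
def onz(cal,uv,z):
    o,d=ray(cal,uv); return o+d*((z-o[2])/d[:,2])[:,None]
def proj(cal,P):
    E=np.linalg.inv(cal["extrinsics"]); p=np.atleast_2d(P)@E[:3,:3].T+E[:3,3]
    return np.c_[cal["fx"]*p[:,0]/p[:,2]+cal["cx"],cal["fy"]*p[:,1]/p[:,2]+cal["cy"]]
def big(m):
    cs,_=cv2.findContours(m.astype(np.uint8),cv2.RETR_EXTERNAL,cv2.CHAIN_APPROX_NONE); return max(cs,key=cv2.contourArea)
def rect(m):
    c=big(m); r=cv2.minAreaRect(c); return cv2.boxPoints(r),cv2.contourArea(c)
E
python3 - <<'E'
from h import *
t=cv2.imread("pics/top0.png"); cal=viewer.calibration("top")
hsv=cv2.cvtColor(t,cv2.COLOR_BGR2HSV).astype(int)
for n,(u,v) in dict(panel=(350,200),roller=(385,214),patch=(348,222),block=(220,255),blk2=(270,225),hand=(240,236),tape=(329,203),table=(290,230),line=(329,205)).items(): print(n,hsv[v,u])
E
```

```text
panel [ 10 163  75]
roller [ 23 144 150]
patch [ 32  66 154]
block [ 24  83 151]
blk2 [ 21  90 150]
hand [ 21 100 150]
tape [109 116 145]
table [ 30  15 138]
line [110 105 146]
```

Run:
```python
from h import *
t=cv2.imread("pics/top0.png"); cal=viewer.calibration("top")
hsv=cv2.cvtColor(t,cv2.COLOR_BGR2HSV).astype(int)
H,S,V=hsv[...,0],hsv[...,1],hsv[...,2]
def roi(m,u0,u1,v0,v1):
    o=np.zeros_like(m); o[v0:v1,u0:u1]=m[v0:v1,u0:u1]; return o
def rep(n,m,z):
    b,a=rect(m); P=onz(cal,b,z); e=[np.linalg.norm(P[i]-P[(i+1)%4]) for i in range(2)]
    i=int(np.argmax(e)); d=P[i+1]-P[i]; yaw=np.degrees(np.arctan2(d[1],d[0]))
    print(n,"px",b.mean(0).round(1),"xyz",P.mean(0).round(4),"size",np.round(e,4),"yaw %.2f"%(yaw%180)); return P
rep("panel",roi(S>55,298,424,170,270),.043)
rep("roller",roi((H>17)&(H<28)&(S>105)&(V>85),365,402,182,245),.063)
rep("patch",roi((S>35)&(S<100)&(V>120)&(H>25)&(H<45),315,376,200,242),.045)
rep("block",roi(S>45,190,290,205,275),.019)
rep("handle",roi((S>100)&(V>120),190,290,205,275),.084)
for n,(v0,v1) in dict(t1=(190,217),t2=(234,262)).items():
    rep("tape"+n,roi((H>95)&(H<125)&(S>70),318,350,v0,v1),.043)
```

```text
panel px [360.3 219.3] xyz [0.5537 0.0201 0.043 ] size [0.2409 0.1616] yaw 102.87
roller px [384.8 213.9] xyz [ 0.5628 -0.0364  0.063 ] size [0.0376 0.125 ] yaw 12.32
patch px [347.6 222.4] xyz [0.5463 0.0516 0.045 ] size [0.1134 0.0455] yaw 102.10
block px [237.4 238.5] xyz [0.5157 0.3206 0.019 ] size [0.2012 0.0812] yaw 105.39
handle px [234.3 238.5] xyz [0.511  0.3195 0.084 ] size [0.1315 0.0205] yaw 110.03
tapet1 px [328.4 204. ] xyz [0.5922 0.0969 0.043 ] size [0.0218 0.0491] yaw 12.33
tapet2 px [339.4 248. ] xyz [0.4848 0.0733 0.043 ] size [0.0217 0.0485] yaw 12.33
```

```bash
python3 - <<'E'
from h import *
from scipy.spatial.transform import Rotation as R
s=robot.get_state(); M=R.from_rotvec(s["orientation"]).as_matrix()
print(M.round(4)); print(np.degrees(np.arctan2(M[1,1],M[0,1])), s["t"])
E
python3 -m crank '[{"tx":250,"ty":-272,"tz":0,"az":-50},{"tx":250,"ty":-272,"tz":0,"az":-50},{"tx":250,"ty":-272,"tz":0,"az":-50},{"tx":250,"ty":-272,"tz":0,"az":-50},{"tx":250,"ty":-272,"tz":0,"az":-50},{"tx":250,"ty":-272,"tz":0,"az":-50},{"tx":250,"ty":-272,"tz":0,"az":-50},{"tx":250,"ty":-272,"tz":0,"az":-50},{"tx":250,"ty":-272,"tz":0,"az":-50},{"tx":250,"ty":-272,"tz":0,"az":-50},{"tx":250,"ty":-272,"tz":0,"az":-50},{"tx":250,"ty":-272,"tz":0,"az":-50}]' 120
```

```text
[[-9.132e-01  4.075e-01 -8.000e-04]
 [ 4.075e-01  9.132e-01 -2.000e-03]
 [-1.000e-04 -2.200e-03 -1.000e+00]]
65.95223259264571 0.15schema error: expected keys ax, ay, az, tx, ty, tz, grip
```

```bash
python3 -m crank '[{"ax":0,"ay":0,"az":-50,"tx":250,"ty":-272,"tz":0,"grip":0},{"ax":0,"ay":0,"az":-50,"tx":250,"ty":-272,"tz":0,"grip":0},{"ax":0,"ay":0,"az":-50,"tx":250,"ty":-272,"tz":0,"grip":0},{"ax":0,"ay":0,"az":-50,"tx":250,"ty":-272,"tz":0,"grip":0},{"ax":0,"ay":0,"az":-50,"tx":250,"ty":-272,"tz":0,"grip":0},{"ax":0,"ay":0,"az":-50,"tx":250,"ty":-272,"tz":0,"grip":0},{"ax":0,"ay":0,"az":-50,"tx":250,"ty":-272,"tz":0,"grip":0},{"ax":0,"ay":0,"az":-50,"tx":250,"ty":-272,"tz":0,"grip":0},{"ax":0,"ay":0,"az":-50,"tx":250,"ty":-272,"tz":0,"grip":0},{"ax":0,"ay":0,"az":-50,"tx":250,"ty":-272,"tz":0,"grip":0},{"ax":0,"ay":0,"az":-50,"tx":250,"ty":-272,"tz":0,"grip":0},{"ax":0,"ay":0,"az":-50,"tx":250,"ty":-272,"tz":0,"grip":0}]' 120
python3 - <<'E'
from h import *
from scipy.spatial.transform import Rotation as R
s=robot.get_state(); M=R.from_rotvec(s["orientation"]).as_matrix()
print(M.round(4)); print(np.degrees(np.arctan2(M[1,1],M[0,1])), s["t"],s["joints"].round(2) if hasattr(s["joints"],'round') else s["joints"])
c=viewer.calibration("wrist"); np.save("w1.npy",c,allow_pickle=True)
cv2.imwrite("pics/w1.png",viewer.snapshot("wrist")[:,:,::-1])
E
```

```text
t: 1.15
position: [0.5142, 0.3214, 0.3023]
orientation: [-1.891, -2.506, 0.003]
force: [-0.9, 0.5, -0.7]
width: 0.999
[[-2.746e-01  9.616e-01 -3.300e-03]
 [ 9.616e-01  2.746e-01 -3.000e-04]
 [ 6.000e-04 -3.200e-03 -1.000e+00]]
15.935813196764926 1.15 [-0.91  0.31  0.34  1.72 -0.12  1.13 -0.25]
```

View pics/w1.png

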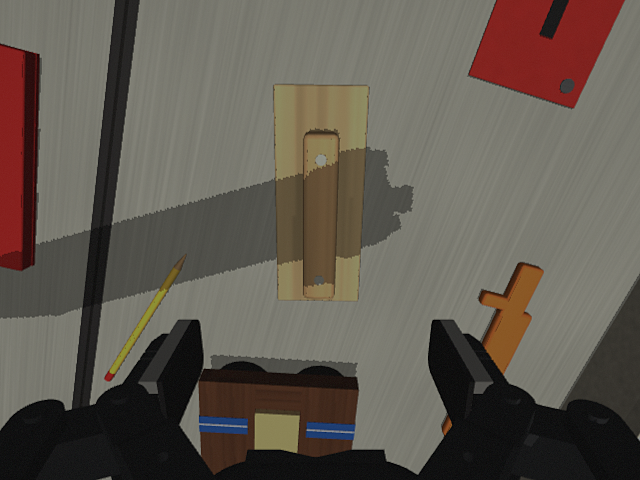

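The wrist view shows the block base at corners (274,84), (369,86), (359,300) and (278,300). The handle top runs from (304,131) to (334,297), and the tape line is visible at about v=426–431.

Run:
```python
from h import *
c=np.load("w1.npy",allow_pickle=True).item()
B=onz(c,[(274,84),(369,86),(359,300),(278,300)],.019)
Hh=onz(c,[(304,131),(338,131),(334,297),(303,297)],.084)
screw=onz(c,[(320,160),(318,280)],.084)
for n,P in (("base",B),("hand",Hh)):
    f=(P[0]+P[1])/2;b=(P[2]+P[3])/2;d=f-b
    print(n,P.mean(0).round(4),"len",np.linalg.norm(d).round(4),"wid",np.linalg.norm(P[0]-P[1]).round(4),np.linalg.norm(P[2]-P[3]).round(4),"yaw",np.degrees(np.arctan2(d[1],d[0])).round(2))
d=screw[0]-screw[1];print(screw.mean(0),np.degrees(np.arctan2(d[1],d[0])))
L=onz(c,[(198,424),(248,428),(306,430),(355,432)],.043);print(L.round(4))
```

```text
base [0.5184 0.3208 0.019 ] len 0.1983 wid 0.0786 0.0801 yaw 105.36
hand [0.5173 0.3226 0.084 ] len 0.1292 wid 0.0238 0.025 yaw 105.31
[0.51750363 0.31998152 0.084     ] 105.19360679773665
[[0.4606 0.0643 0.043 ]
 [0.5117 0.0737 0.043 ]
 [0.5706 0.088  0.043 ]
 [0.6206 0.0997 0.043 ]]
```

```bash
python3 -m crank '[{"ax":0,"ay":0,"az":-0.6,"tx":3,"ty":0,"tz":-40,"grip":0},{"ax":0,"ay":0,"az":-0.6,"tx":3,"ty":0,"tz":-80,"grip":0},{"ax":0,"ay":0,"az":-0.6,"tx":3,"ty":0,"tz":-120,"grip":0},{"ax":0,"ay":0,"az":-0.6,"tx":3,"ty":0,"tz":-150,"grip":0},{"ax":0,"ay":0,"az":-0.6,"tx":3,"ty":0,"tz":-172,"grip":0},{"ax":0,"ay":0,"az":-0.6,"tx":3,"ty":0,"tz":-181,"grip":0},{"ax":0,"ay":0,"az":-0.6,"tx":3,"ty":0,"tz":-181,"grip":0},{"ax":0,"ay":0,"az":-0.6,"tx":3,"ty":0,"tz":-181,"grip":0}]' 120
python3 - <<'E'
from h import *
cv2.imwrite("pics/w2.png",viewer.snapshot("wrist")[:,:,::-1])
E
```

```text
t: 1.87
position: [0.5158, 0.3242, 0.1217]
orientation: [-1.897, -2.5, 0.003]
force: [0.5, 0.3, -0.0]
width: 1.001
```

View pics/w2.png

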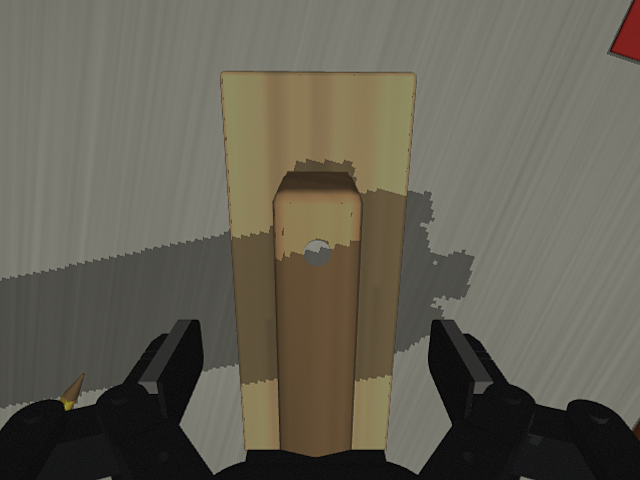

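The bar (u≈274–362) is centred between the fingers, so I'll close on it.

```bash
python3 -m crank '[{"ax":0,"ay":0,"az":0,"tx":0,"ty":0,"tz":0,"grip":255},{"ax":0,"ay":0,"az":0,"tx":0,"ty":0,"tz":0,"grip":255},{"ax":0,"ay":0,"az":0,"tx":0,"ty":0,"tz":0,"grip":255},{"ax":0,"ay":0,"az":0,"tx":0,"ty":0,"tz":0,"grip":255},{"ax":0,"ay":0,"az":0,"tx":0,"ty":0,"tz":0,"grip":255},{"ax":0,"ay":0,"az":0,"tx":0,"ty":0,"tz":0,"grip":255},{"ax":0,"ay":0,"az":0,"tx":0,"ty":0,"tz":0,"grip":255},{"ax":0,"ay":0,"az":0,"tx":0,"ty":0,"tz":0,"grip":255}]' 120
python3 -m crank '[{"ax":0,"ay":0,"az":0,"tx":0,"ty":0,"tz":0,"grip":255}]' 120
```

```text
t: 2.58
position: [0.5174, 0.3244, 0.1237]
orientation: [-1.899, -2.5, -0.003]
force: [-1.6, -1.5, 5.1]
width: 0.288
t: 2.67
position: [0.5174, 0.3244, 0.1238]
orientation: [-1.899, -2.5, -0.003]
force: [-0.4, -0.3, -1.0]
width: 0.285
```

```bash
python3 -m crank '[{"ax":0,"ay":0,"az":0,"tx":0,"ty":0,"tz":15,"grip":255},{"ax":0,"ay":0,"az":0,"tx":0,"ty":0,"tz":45,"grip":255},{"ax":0,"ay":0,"az":0,"tx":0,"ty":0,"tz":80,"grip":255},{"ax":0,"ay":0,"az":0,"tx":0,"ty":0,"tz":115,"grip":255},{"ax":0,"ay":0,"az":0,"tx":0,"ty":0,"tz":140,"grip":255},{"ax":0,"ay":0,"az":0,"tx":0,"ty":0,"tz":150,"grip":255},{"ax":0,"ay":0,"az":0,"tx":0,"ty":0,"tz":150,"grip":255},{"ax":0,"ay":0,"az":0,"tx":0,"ty":0,"tz":150,"grip":255},{"ax":0,"ay":0,"az":0,"tx":0,"ty":0,"tz":150,"grip":255}]' 120
python3 - <<'E'
from h import *
cv2.imwrite("pics/w3.png",viewer.snapshot("wrist")[:,:,::-1])
for i in range(3):
  s=robot.get_state(); print(s["t"],s["position"].round(4),s["force"].round(2),s["ft_torque"].round(3)); viewer.snapshot("top")
E
```

```text
t: 3.42
position: [0.5157, 0.3235, 0.2704]
orientation: [-1.898, -2.499, 0.006]
force: [-1.2, -0.5, -4.2]
width: 0.288
3.4667 [0.5157 0.3235 0.2703] [ 0.44 -0.7  -3.48] [ 0.016 -0.002 -0.042]
3.5167 [0.5159 0.3236 0.2705] [ 0.68 -0.37 -3.17] [-0.051 -0.024  0.016]
3.5667 [0.5162 0.3238 0.2709] [-1.08  0.09 -3.44] [0.016 0.038 0.021]
```

View pics/w3.png

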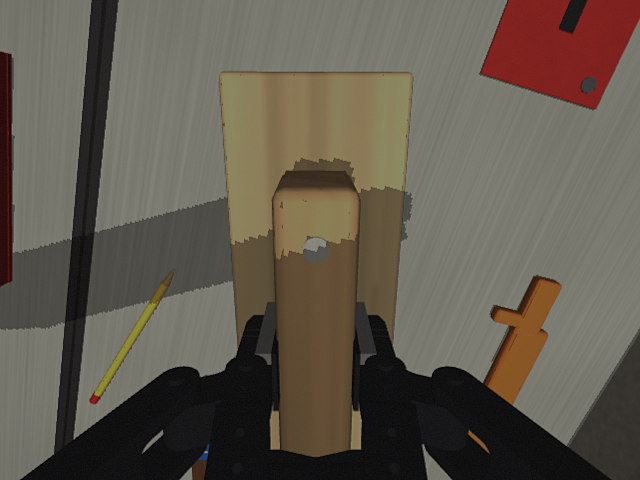

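```bash
python3 -m crank '[{"ax":0,"ay":0,"az":-1,"tx":3,"ty":-20,"tz":0,"grip":255},{"ax":0,"ay":0,"az":-2,"tx":9,"ty":-60,"tz":0,"grip":255},{"ax":0,"ay":0,"az":-2.8,"tx":15,"ty":-100,"tz":0,"grip":255},{"ax":0,"ay":0,"az":-2.8,"tx":21,"ty":-140,"tz":0,"grip":255},{"ax":0,"ay":0,"az":-2.8,"tx":27,"ty":-180,"tz":0,"grip":255},{"ax":0,"ay":0,"az":-2.8,"tx":33,"ty":-220,"tz":0,"grip":255},{"ax":0,"ay":0,"az":-2.8,"tx":39,"ty":-260,"tz":0,"grip":255},{"ax":0,"ay":0,"az":-2.8,"tx":45,"ty":-300,"tz":0,"grip":255},{"ax":0,"ay":0,"az":-2.8,"tx":51,"ty":-340,"tz":0,"grip":255},{"ax":0,"ay":0,"az":-2.8,"tx":57,"ty":-378,"tz":0,"grip":255},{"ax":0,"ay":0,"az":-2.8,"tx":61,"ty":-405,"tz":0,"grip":255},{"ax":0,"ay":0,"az":-2.8,"tx":63,"ty":-417,"tz":0,"grip":255}]' 120; python3 -m crank '[{"ax":0,"ay":0,"az":0,"tx":0,"ty":0,"tz":0,"grip":255},{"ax":0,"ay":0,"az":0,"tx":0,"ty":0,"tz":0,"grip":255},{"ax":0,"ay":0,"az":0,"tx":0,"ty":0,"tz":0,"grip":255}]' 120
python3 - <<'E'
from h import *
F=[]
for i in range(12):
  s=robot.get_state(); F.append(np.r_[s["force"],s["ft_torque"],s["position"]]); im=viewer.snapshot("wrist" if i==0 else "scene")
  if i<2: cv2.imwrite(f"pics/s{i}.png",im[:,:,::-1])
F=np.array(F); print(F.mean(0).round(3),F.std(0).round(3),s["t"],s["joints"].round(2)); print(F[-1][6:])
E
```

```text
t: 4.62
position: [0.5785, -0.1007, 0.2715]
orientation: [-1.971, -2.446, 0.008]
force: [-1.0, -0.9, -2.0]
width: 0.282
t: 4.87
position: [0.5782, -0.0989, 0.2709]
orientation: [-1.968, -2.445, 0.007]
force: [0.6, 2.0, -3.4]
width: 0.285
[-0.019  0.323 -2.912  0.03  -0.021  0.01   0.579 -0.099  0.271] [0.457 0.706 0.581 0.04  0.034 0.031 0.    0.001 0.   ] 5.4167 [-0.36  0.33  0.55  1.81 -0.19  1.07  0.48]
[ 0.57852037 -0.10050489  0.27154092]
```

View pics/s0.png

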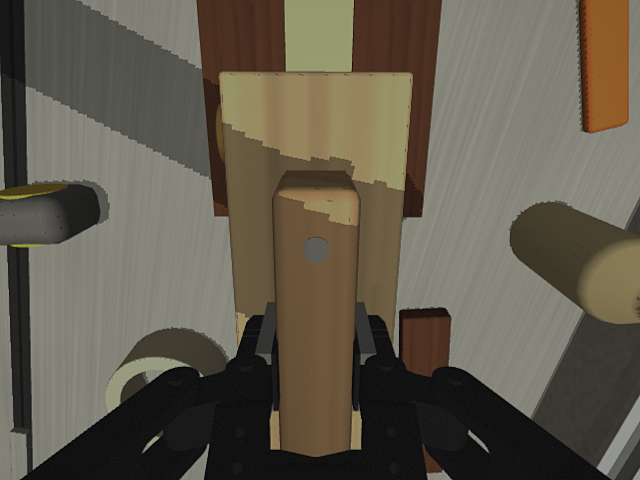

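View pics/s1.png

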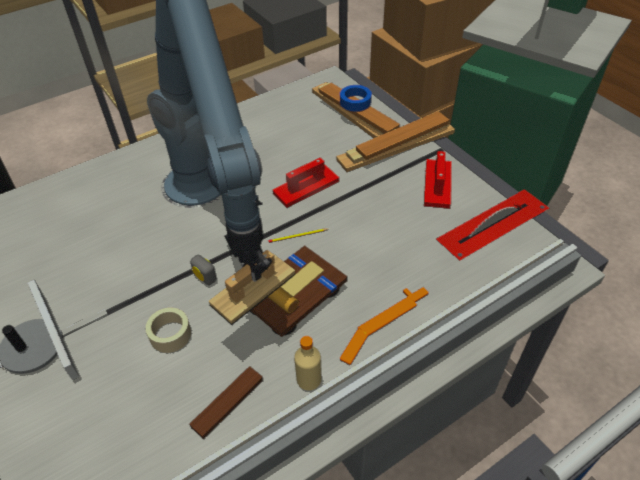

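Run:
```python
from h import *
for n,rois in dict(top=[(316,350,186,218),(318,350,232,264)],scene=[(280,310,248,272),(312,340,270,296)]).items():
    im=cv2.imread(f"pics/{n}0.png"); cal=viewer.calibration(n)
    hsv=cv2.cvtColor(im,cv2.COLOR_BGR2HSV).astype(int)
    pts=[]
    for (u0,u1,v0,v1) in rois:
        m=np.zeros(im.shape[:2],np.uint8); 
        m[v0:v1,u0:u1]=((hsv[v0:v1,u0:u1,0]>95)&(hsv[v0:v1,u0:u1,0]<125)&(hsv[v0:v1,u0:u1,1]>60))
        c=big(m); b=cv2.boxPoints(cv2.minAreaRect(c))
        e=[np.linalg.norm(b[i]-b[(i+1)%4]) for i in range(2)]; i=int(np.argmax(e))
        ctr=b.mean(0); L=(b[(i+1)%4]-b[i])/e[i]; W=np.array([-L[1],L[0]])
        vs,us=np.nonzero(m)
        # ridge along tape: min-weighted red brightness per position across
        q=np.c_[us,vs]-ctr; a=q@L; w=q@W
        red=im[vs,us,2].astype(float)
        hw=e[1-i]/2; sel=(abs(a)<e[i]/2-3)&(abs(w)<hw-1.2)
        A=np.c_[np.ones(sel.sum())]
        for k in np.arange(-6,6.1,1.0):
            ss=sel&(abs(w-k)<.5); 
            if ss.sum(): print(k,red[ss].mean().round(0),end="; ")
        r=red[sel]-np.percentile(red[sel],30); r[r<0]=0
        off=(w[sel]*r**2).sum()/(r**2).sum(); aoff=(a[sel]*r**2).sum()/(r**2).sum()
        print("\n",n,ctr.round(1),"hw",hw.round(1),"off",off.round(2)); pts.append(ctr+W*off+L*aoff)
    for z in(.041,.043,.045):
        P=onz(cal,pts,z); d=P[1]-P[0]; k=np.array([0.5537,0.0201]); u=np.array([-.216,.976]); 
        print(z,P.round(4).tolist(),"s",((P[:,:2]-k)@u).round(4), ((P[:,:2]-k)@np.array([-.976,-.216])).round(3))
# scene panel rect
im=cv2.imread("pics/scene0.png");cal=viewer.calibration("scene");h=cv2.cvtColor(im,cv2.COLOR_BGR2HSV).astype(int)
```

```text
-3.0 53.0; -2.0 59.0; -1.0 75.0; 0.0 82.0; 1.0 72.0; 2.0 57.0; 3.0 52.0; 
 top [328.4 203.9] hw 4.5 off -0.08
-3.0 55.0; -2.0 59.0; -1.0 73.0; 0.0 82.0; 1.0 75.0; 2.0 60.0; 3.0 54.0; 
 top [339.3 247.8] hw 4.5 off 0.05
0.041 [[0.5921, 0.0965, 0.041], [0.4858, 0.0735, 0.041]] s [0.0663 0.0668] [-0.054  0.055]
0.043 [[0.5919, 0.0966, 0.043], [0.4857, 0.0736, 0.043]] s [0.0664 0.067 ] [-0.054  0.055]
0.045 [[0.5916, 0.0967, 0.045], [0.4856, 0.0738, 0.045]] s [0.0666 0.0671] [-0.054  0.055]
-2.0 28.0; -1.0 58.0; 0.0 87.0; 1.0 54.0; 2.0 29.0; 
 scene [296.4 260.1] hw 3.4 off -0.08
-3.0 29.0; -2.0 35.0; -1.0 66.0; 0.0 82.0; 1.0 55.0; 2.0 32.0; 3.0 29.0; 
 scene [327.3 283.2] hw 4.0 off -0.21
0.041 [[0.4827, 0.0728, 0.041], [0.596, 0.0974, 0.041]] s [0.0668 0.0663] [ 0.058 -0.058]
0.043 [[0.4842, 0.072, 0.043], [0.5973, 0.0965, 0.043]] s [0.0657 0.0652] [ 0.057 -0.059]
0.045 [[0.4857, 0.0712, 0.045], [0.5986, 0.0957, 0.045]] s [0.0645 0.0641] [ 0.055 -0.06 ]
```

```bash
python3 -m crank '[{"ax":0,"ay":0,"az":0,"tx":0,"ty":0,"tz":-15,"grip":255},{"ax":0,"ay":0,"az":0,"tx":0,"ty":0,"tz":-35,"grip":255},{"ax":0,"ay":0,"az":0,"tx":0,"ty":0,"tz":-47,"grip":255},{"ax":0,"ay":0,"az":0,"tx":0,"ty":0,"tz":-54,"grip":255},{"ax":0,"ay":0,"az":0,"tx":0,"ty":0,"tz":-56,"grip":255},{"ax":0,"ay":0,"az":0,"tx":0,"ty":0,"tz":-56,"grip":255},{"ax":0,"ay":0,"az":0,"tx":0,"ty":0,"tz":-56,"grip":255},{"ax":0,"ay":0,"az":0,"tx":0,"ty":0,"tz":-56,"grip":255}]' 120
cat > st.py <<'E'
from h import *
from scipy.spatial.transform import Rotation as R
import sys
n=int(sys.argv[1]) if len(sys.argv)>1 else 0
F=[]
for i in range(n+1):
    s=robot.get_state(); F.append(np.r_[s["position"]*1000,s["force"]])
    if i<n: viewer.snapshot("top")
F=np.array(F); f=F.mean(0); p=f[:3]
M=R.from_rotvec(s["orientation"]).as_matrix(); d=p[:2]-[553.7,20.1]
print("t %.2f"%s["t"],"pos",p.round(1),"s %.1f lat %.1f"%(d@[-.216,.976],d@[-.976,-.216]),"N %.1f"%(f[5]+2.9),"fxy",f[3:5].round(1),"tq",s["ft_torque"].round(2),"tilt xz %.4f yz %.4f yaw %.2f"%(M[2,0],M[2,1],np.degrees(np.arctan2(M[1,1],M[0,1]))))
E
python3 st.py 3
```

```text
t: 6.13
position: [0.5794, -0.1009, 0.2167]
orientation: [1.971, 2.445, -0.006]
force: [0.1, 0.6, -2.5]
width: 0.289
t 6.28 pos [ 579.2 -100.8  216.6] s -123.5 lat 1.2 N -0.2 fxy [0.2 0.3] tq [-0.01 -0.01 -0.01] tilt xz -0.0032 yz -0.0025 yaw 12.25
```

```bash
python3 -m crank '[{"ax":0,"ay":0,"az":0,"tx":0,"ty":0,"tz":-2,"grip":255},{"ax":0,"ay":0,"az":0,"tx":0,"ty":0,"tz":-4,"grip":255},{"ax":0,"ay":0,"az":0,"tx":0,"ty":0,"tz":-5,"grip":255},{"ax":0,"ay":0,"az":0,"tx":0,"ty":0,"tz":-5,"grip":255}]' 120; python3 st.py 2;python3 -m crank '[{"ax":0,"ay":0,"az":0,"tx":0,"ty":0,"tz":-1,"grip":255},{"ax":0,"ay":0,"az":0,"tx":0,"ty":0,"tz":-1,"grip":255},{"ax":0,"ay":0,"az":0,"tx":0,"ty":0,"tz":-1,"grip":255}]' 120; python3 st.py 2
```

```text
t: 6.62
position: [0.5788, -0.1006, 0.211]
orientation: [1.971, 2.446, -0.007]
force: [0.2, -0.1, -3.3]
width: 0.288
t 6.72 pos [ 578.8 -100.7  211.1] s -123.3 lat 1.5 N -0.5 fxy [ 0.6 -0.5] tq [ 0.03 -0.07  0.03] tilt xz -0.0032 yz -0.0029 yaw 12.26
t: 6.97
position: [0.5789, -0.1007, 0.2101]
orientation: [1.971, 2.445, -0.007]
force: [-0.2, 0.6, -2.6]
width: 0.289
t 7.07 pos [ 578.9 -100.7  210.2] s -123.3 lat 1.5 N 0.0 fxy [0.1 0.4] tq [-0.01  0.01  0.01] tilt xz -0.0032 yz -0.0029 yaw 12.25
```

Now single-millimetre steps.

```bash
for i in 1 2 3; do python3 -m crank '[{"ax":0,"ay":0,"az":0,"tx":0,"ty":0,"tz":-0.7,"grip":255},{"ax":0,"ay":0,"az":0,"tx":0,"ty":0,"tz":-0.7,"grip":255}]' 120 >/dev/null; python3 st.py 2; done
```

```text
t 7.33 pos [ 578.9 -100.7  209.5] s -123.4 lat 1.5 N -0.1 fxy [-0.4  0.2] tq [-0.04  0.01  0.03] tilt xz -0.0032 yz -0.0030 yaw 12.25
t 7.60 pos [ 578.9 -100.7  208.7] s -123.3 lat 1.5 N -0.2 fxy [-0.2 -0.3] tq [-0.02 -0.01 -0.01] tilt xz -0.0031 yz -0.0030 yaw 12.26
t 7.87 pos [ 579.  -100.8  208.4] s -123.5 lat 1.4 N 2.7 fxy [-1.3 -0.6] tq [0.18 0.21 0.08] tilt xz -0.0031 yz -0.0028 yaw 12.25
```

```bash
for i in 1 2; do python3 -m crank '[{"ax":0,"ay":0,"az":0,"tx":0,"ty":0,"tz":-0.5,"grip":255},{"ax":0,"ay":0,"az":0,"tx":0,"ty":0,"tz":-0.5,"grip":255}]' 120 >/dev/null; python3 st.py 2; done
```

```text
t 8.13 pos [ 579.  -101.   208.3] s -123.7 lat 1.4 N 4.3 fxy [-1.3  0.2] tq [0.22 0.39 0.1 ] tilt xz -0.0031 yz -0.0026 yaw 12.25
t 8.40 pos [ 579.1 -101.2  208.2] s -123.8 lat 1.4 N 5.8 fxy [-1.7 -0.4] tq [0.34 0.53 0.12] tilt xz -0.0030 yz -0.0025 yaw 12.24
```

```bash
python3 -m crank '[{"ax":-0.06,"ay":0.3,"az":0,"tx":0,"ty":0,"tz":-0.5,"grip":255},{"ax":-0.06,"ay":0.3,"az":0,"tx":0,"ty":0,"tz":-0.5,"grip":255}]' 120 >/dev/null; python3 st.py 2; python3 st.py 2;python3 -m crank '[{"ax":-0.06,"ay":0.3,"az":0,"tx":0,"ty":0,"tz":0,"grip":255},{"ax":-0.06,"ay":0.3,"az":0,"tx":0,"ty":0,"tz":0,"grip":255}]' 120 >/dev/null; python3 st.py 2;python3 st.py 2
```

```text
t 8.67 pos [ 579.6 -101.2  208.2] s -124.0 lat 0.9 N 6.9 fxy [-1.9 -1. ] tq [0.39 0.37 0.07] tilt xz -0.0031 yz -0.0067 yaw 12.24
t 8.77 pos [ 579.6 -101.2  208.2] s -124.0 lat 0.9 N 7.4 fxy [-1.6 -0.6] tq [0.46 0.24 0.12] tilt xz -0.0031 yz -0.0066 yaw 12.24
t 9.03 pos [ 580.  -101.1  208.3] s -124.0 lat 0.5 N 7.1 fxy [-1.1 -0.5] tq [0.45 0.11 0.08] tilt xz -0.0032 yz -0.0110 yaw 12.23
t 9.13 pos [ 580.  -101.1  208.3] s -124.0 lat 0.5 N 6.9 fxy [-0.9  0. ] tq [0.5  0.   0.06] tilt xz -0.0032 yz -0.0110 yaw 12.23
```

```bash
python3 -m crank '[{"ax":0,"ay":0,"az":0,"tx":0,"ty":0,"tz":-1,"grip":255},{"ax":0,"ay":0,"az":0,"tx":0,"ty":0,"tz":-1,"grip":255}]' 120 >/dev/null; python3 st.py 2; python3 -m crank '[{"ax":0,"ay":0,"az":0,"tx":0,"ty":0,"tz":-0.7,"grip":255},{"ax":0,"ay":0,"az":0,"tx":0,"ty":0,"tz":-0.7,"grip":255}]' 120 >/dev/null; python3 st.py 3
```

```text
t 9.40 pos [ 580.1 -101.3  208. ] s -124.1 lat 0.4 N 10.8 fxy [-2.3 -0.3] tq [0.64 0.42 0.14] tilt xz -0.0028 yz -0.0107 yaw 12.22
t 9.72 pos [ 580.1 -101.4  208. ] s -124.3 lat 0.5 N 10.3 fxy [-2.4 -0.2] tq [0.68 0.42 0.2 ] tilt xz -0.0023 yz -0.0106 yaw 12.22
```

```bash
python3 -m crank '[{"ax":0,"ay":0,"az":0,"tx":0,"ty":0,"tz":-0.7,"grip":255},{"ax":0,"ay":0,"az":0,"tx":0,"ty":0,"tz":-0.7,"grip":255}]' 120 >/dev/null; python3 st.py 2;python3 st.py 2; python3 -m crank '[{"ax":0,"ay":0,"az":0,"tx":0,"ty":0,"tz":-1,"grip":255},{"ax":0,"ay":0,"az":0,"tx":0,"ty":0,"tz":-1,"grip":255}]' 120 >/dev/null; python3 st.py 2; python3 st.py 2
```

```text
t 9.98 pos [ 580.1 -101.5  208. ] s -124.4 lat 0.5 N 10.4 fxy [-2.1 -0.9] tq [0.62 0.41 0.14] tilt xz -0.0018 yz -0.0105 yaw 12.22
t 10.08 pos [ 580.1 -101.5  208. ] s -124.4 lat 0.5 N 9.8 fxy [-2.1 -0.9] tq [0.71 0.39 0.15] tilt xz -0.0018 yz -0.0105 yaw 12.22
t 10.35 pos [ 580.2 -101.7  207.8] s -124.6 lat 0.5 N 11.5 fxy [-2.7 -0.7] tq [0.68 0.48 0.19] tilt xz -0.0013 yz -0.0104 yaw 12.22
t 10.45 pos [ 580.2 -101.7  207.9] s -124.6 lat 0.5 N 11.6 fxy [-2.7 -0.5] tq [0.71 0.54 0.18] tilt xz -0.0012 yz -0.0104 yaw 12.22
```

```bash
python3 -m crank '[{"ax":-0.1,"ay":0,"az":0,"tx":-0.5,"ty":1,"tz":-1.3,"grip":255},{"ax":-0.1,"ay":0,"az":0,"tx":-0.8,"ty":2,"tz":-1.3,"grip":255},{"ax":-0.1,"ay":0,"az":0,"tx":-1,"ty":3,"tz":-1.3,"grip":255},{"ax":-0.1,"ay":0,"az":0,"tx":-1.2,"ty":4,"tz":-1.3,"grip":255},{"ax":-0.1,"ay":0,"az":0,"tx":-1.4,"ty":5,"tz":-1.3,"grip":255},{"ax":-0.1,"ay":0,"az":0,"tx":-1.6,"ty":6,"tz":-1.3,"grip":255}]' 120 ; python3 st.py 2; python3 st.py 1
```

```text
t: 10.95
position: [0.5788, -0.0963, 0.2079]
orientation: [-1.97, -2.442, 0.015]
force: [-3.3, -0.4, 10.5]
width: 0.286
t 11.05 pos [578.8 -96.1 207.9] s -118.9 lat 0.6 N 12.7 fxy [-3.3 -0.4] tq [0.74 0.56 0.18] tilt xz -0.0027 yz -0.0100 yaw 12.21
t 11.10 pos [578.8 -96.  207.9] s -118.8 lat 0.6 N 12.4 fxy [-2.4 -0.4] tq [0.74 0.62 0.17] tilt xz -0.0027 yz -0.0101 yaw 12.21
```

```bash
python3 -m crank '[{"ax":-0.06,"ay":0,"az":0,"tx":-0.7,"ty":2,"tz":-1.4,"grip":255},{"ax":-0.06,"ay":0,"az":0,"tx":-1.1,"ty":4,"tz":-1.4,"grip":255},{"ax":-0.06,"ay":0,"az":0,"tx":-1.6,"ty":6,"tz":-1.4,"grip":255},{"ax":-0.06,"ay":0,"az":0,"tx":-2,"ty":8,"tz":-1.4,"grip":255},{"ax":-0.06,"ay":0,"az":0,"tx":-2.4,"ty":10,"tz":-1.4,"grip":255},{"ax":-0.06,"ay":0,"az":0,"tx":-2.8,"ty":12,"tz":-1.4,"grip":255}]' 120 ; python3 st.py 2; python3 -m crank '[{"ax":-0.06,"ay":0,"az":0,"tx":-0.7,"ty":2,"tz":-1.4,"grip":255},{"ax":-0.06,"ay":0,"az":0,"tx":-1.1,"ty":4,"tz":-1.4,"grip":255},{"ax":-0.06,"ay":0,"az":0,"tx":-1.6,"ty":6,"tz":-1.4,"grip":255},{"ax":-0.06,"ay":0,"az":0,"tx":-2,"ty":8,"tz":-1.4,"grip":255},{"ax":-0.06,"ay":0,"az":0,"tx":-2.4,"ty":10,"tz":-1.4,"grip":255},{"ax":-0.06,"ay":0,"az":0,"tx":-2.8,"ty":12,"tz":-1.4,"grip":255}]' 120 ; python3 st.py 2
```

```text
t: 11.6
position: [0.5762, -0.0848, 0.208]
orientation: [-1.971, -2.442, 0.016]
force: [-4.1, -0.6, 9.9]
width: 0.285
t 11.70 pos [576.1 -84.4 208. ] s -106.8 lat 0.7 N 13.5 fxy [-4.  -0.5] tq [0.71 0.74 0.2 ] tilt xz -0.0031 yz -0.0101 yaw 12.22
t: 12.2
position: [0.5734, -0.0731, 0.2081]
orientation: [-1.971, -2.443, 0.016]
force: [-4.8, -1.1, 10.9]
width: 0.287
t 12.30 pos [573.4 -72.7 208. ] s -94.8 lat 0.8 N 14.4 fxy [-4.3 -0.6] tq [0.64 0.7  0.23] tilt xz -0.0035 yz -0.0103 yaw 12.24
```

Run:
```python
from h import *
t=viewer.snapshot("top")[:,:,::-1].copy(); cv2.imwrite("pics/t2.png",t)
a=cv2.resize(t[160:280,290:490],None,fx=4,fy=4,interpolation=cv2.INTER_CUBIC); cv2.imwrite("pics/t2c.png",a)
s=viewer.snapshot("scene")[:,:,::-1].copy(); cv2.imwrite("pics/s2.png",s)
a=cv2.resize(s[220:340,200:400],None,fx=4,fy=4,interpolation=cv2.INTER_CUBIC); cv2.imwrite("pics/s2c.png",a)
```

```text
(no output)
```

View pics/t2c.png

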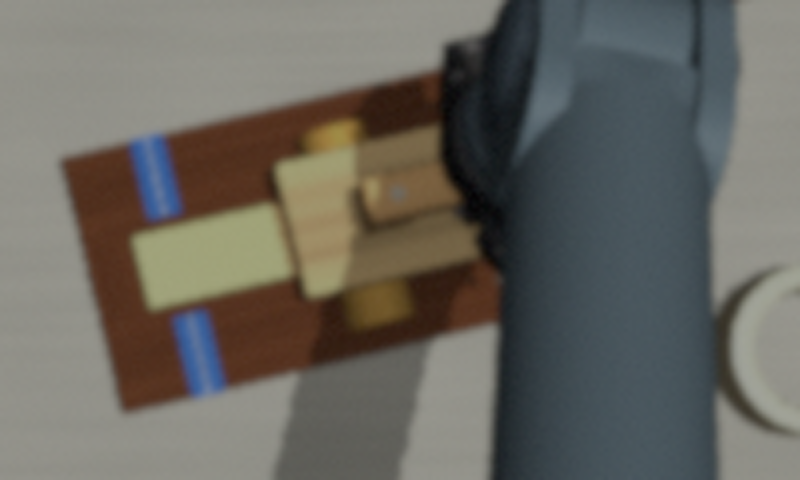

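View pics/s2c.png

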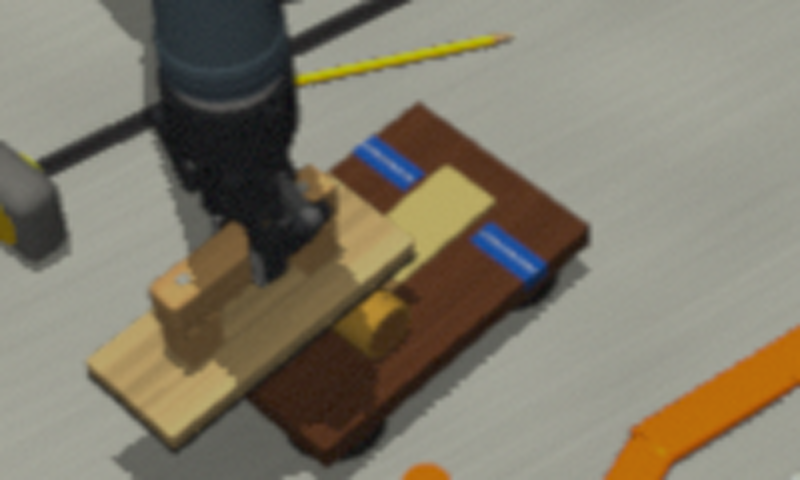

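The roller moves with the sole and stays parallel to the tape lines. In the crop its ends are near (335,135) and (378,303), and the block is well aligned.

```bash
python3 -m crank '[{"ax":-0.03,"ay":0,"az":0,"tx":-0.4,"ty":2,"tz":-1.2,"grip":255},{"ax":-0.03,"ay":0,"az":0,"tx":-0.8,"ty":4,"tz":-1.2,"grip":255},{"ax":-0.03,"ay":0,"az":0,"tx":-1.3,"ty":6,"tz":-1.2,"grip":255},{"ax":-0.03,"ay":0,"az":0,"tx":-1.7,"ty":8,"tz":-1.2,"grip":255},{"ax":-0.03,"ay":0,"az":0,"tx":-2.2,"ty":10,"tz":-1.2,"grip":255},{"ax":-0.03,"ay":0,"az":0,"tx":-2.6,"ty":12,"tz":-1.2,"grip":255}]' 120 ; python3 st.py 2; python3 -m crank '[{"ax":-0.03,"ay":0,"az":0,"tx":-0.4,"ty":2,"tz":-1.2,"grip":255},{"ax":-0.03,"ay":0,"az":0,"tx":-0.8,"ty":4,"tz":-1.2,"grip":255},{"ax":-0.03,"ay":0,"az":0,"tx":-1.3,"ty":6,"tz":-1.2,"grip":255},{"ax":-0.03,"ay":0,"az":0,"tx":-1.7,"ty":8,"tz":-1.2,"grip":255},{"ax":-0.03,"ay":0,"az":0,"tx":-2.2,"ty":10,"tz":-1.2,"grip":255},{"ax":-0.03,"ay":0,"az":0,"tx":-2.6,"ty":12,"tz":-1.2,"grip":255}]' 120 ; python3 st.py 2
```

```text
t: 12.9
position: [0.5708, -0.0613, 0.2082]
orientation: [-1.971, -2.442, 0.017]
force: [-3.6, -1.1, 10.9]
width: 0.288
t 13.00 pos [570.7 -61.  208.1] s -82.8 lat 0.9 N 14.1 fxy [-3.7 -0.7] tq [0.57 0.78 0.19] tilt xz -0.0035 yz -0.0106 yaw 12.24
t: 13.5
position: [0.5681, -0.0496, 0.2082]
orientation: [-1.97, -2.443, 0.017]
force: [-4.0, -1.5, 10.7]
width: 0.287
t 13.60 pos [568.1 -49.2 208.2] s -70.8 lat 1.0 N 13.8 fxy [-3.8 -0.8] tq [0.55 0.75 0.14] tilt xz -0.0037 yz -0.0111 yaw 12.26
```

```bash
python3 -m crank '[{"ax":0,"ay":0,"az":0,"tx":-0.4,"ty":2,"tz":-1.1,"grip":255},{"ax":0,"ay":0,"az":0,"tx":-0.8,"ty":4,"tz":-1.1,"grip":255},{"ax":0,"ay":0,"az":0,"tx":-1.2,"ty":6,"tz":-1.1,"grip":255},{"ax":0,"ay":0,"az":0,"tx":-1.6,"ty":8,"tz":-1,"grip":255},{"ax":0,"ay":0,"az":0,"tx":-2,"ty":10,"tz":-1,"grip":255}]' 120 ; python3 st.py 1; python3 -m crank '[{"ax":0,"ay":0,"az":0,"tx":-0.4,"ty":2,"tz":-1.1,"grip":255},{"ax":0,"ay":0,"az":0,"tx":-0.8,"ty":4,"tz":-1.1,"grip":255},{"ax":0,"ay":0,"az":0,"tx":-1.2,"ty":6,"tz":-1,"grip":255},{"ax":0,"ay":0,"az":0,"tx":-1.6,"ty":8,"tz":-1,"grip":255},{"ax":0,"ay":0,"az":0,"tx":-2,"ty":10,"tz":-0.9,"grip":255}]' 120 ; python3 st.py 2
```

```text
t: 14.02
position: [0.566, -0.04, 0.2083]
orientation: [-1.969, -2.442, 0.018]
force: [-3.5, -1.4, 9.5]
width: 0.285
t 14.07 pos [565.9 -39.6 208.3] s -60.9 lat 1.0 N 12.8 fxy [-4. -1.] tq [0.27 0.79 0.11] tilt xz -0.0035 yz -0.0116 yaw 12.28
t: 14.48
position: [0.5639, -0.0303, 0.2085]
orientation: [-1.969, -2.443, 0.018]
force: [-3.0, -1.2, 9.7]
width: 0.285
t 14.58 pos [563.9 -29.8 208.5] s -50.9 lat 0.8 N 12.8 fxy [-2.9 -1.1] tq [0.27 0.69 0.08] tilt xz -0.0036 yz -0.0119 yaw 12.28
```

```bash
python3 -m crank '[{"ax":0,"ay":0,"az":0,"tx":-0.4,"ty":2,"tz":-1.1,"grip":255},{"ax":0,"ay":0,"az":0,"tx":-0.8,"ty":4,"tz":-1.1,"grip":255},{"ax":0,"ay":0,"az":0,"tx":-1.2,"ty":6,"tz":-1,"grip":255},{"ax":0,"ay":0,"az":0,"tx":-1.6,"ty":8,"tz":-1,"grip":255},{"ax":0,"ay":0,"az":0,"tx":-2,"ty":10,"tz":-0.9,"grip":255}]' 120 ; python3 st.py 1; python3 -m crank '[{"ax":0,"ay":0,"az":0,"tx":-0.4,"ty":2,"tz":-1.1,"grip":255},{"ax":0,"ay":0,"az":0,"tx":-0.8,"ty":4,"tz":-1.1,"grip":255},{"ax":0,"ay":0,"az":0,"tx":-1.2,"ty":6,"tz":-1,"grip":255},{"ax":0,"ay":0,"az":0,"tx":-1.6,"ty":8,"tz":-1,"grip":255},{"ax":0,"ay":0,"az":0,"tx":-2,"ty":10,"tz":-0.9,"grip":255}]' 120 ; python3 st.py 2
```

```text
t: 15.0
position: [0.5619, -0.0206, 0.2087]
orientation: [-1.969, -2.443, 0.019]
force: [-2.2, -1.6, 9.4]
width: 0.29
t 15.05 pos [561.9 -20.3 208.6] s -41.2 lat 0.7 N 12.9 fxy [-3.  -1.2] tq [0.1  0.77 0.09] tilt xz -0.0039 yz -0.0124 yaw 12.31
t: 15.47
position: [0.5599, -0.011, 0.2089]
orientation: [-1.968, -2.443, 0.02]
force: [-3.7, -1.6, 9.8]
width: 0.288
t 15.57 pos [559.8 -10.6 208.9] s -31.3 lat 0.6 N 12.9 fxy [-3.3 -1. ] tq [0.08 0.86 0.07] tilt xz -0.0043 yz -0.0129 yaw 12.32
```

```bash
python3 -m crank '[{"ax":-0.03,"ay":0.15,"az":0,"tx":-0.4,"ty":2,"tz":-1.1,"grip":255},{"ax":-0.06,"ay":0.3,"az":0,"tx":-0.8,"ty":4,"tz":-1.1,"grip":255},{"ax":-0.06,"ay":0.3,"az":0,"tx":-1.2,"ty":6,"tz":-1,"grip":255},{"ax":-0.06,"ay":0.3,"az":0,"tx":-1.6,"ty":8,"tz":-1,"grip":255}]' 120 ; python3 st.py 2
```

```text
t: 15.9
position: [0.5588, -0.0034, 0.2091]
orientation: [-1.966, -2.441, 0.026]
force: [-3.0, -2.2, 9.7]
width: 0.286
t 16.00 pos [558.8  -3.  209.1] s -23.6 lat 0.0 N 12.9 fxy [-2.4 -1.3] tq [0.1  0.62 0.06] tilt xz -0.0047 yz -0.0174 yaw 12.33
```

Run:
```python
from h import *
s=viewer.snapshot("scene")[:,:,::-1].copy(); cv2.imwrite("pics/s3.png",s)
a=cv2.resize(s[210:330,215:375],None,fx=5,fy=5,interpolation=cv2.INTER_CUBIC); cv2.imwrite("pics/s3c.png",a)
s=viewer.snapshot("wrist")[:,:,::-1].copy(); cv2.imwrite("pics/w4.png",s)
```

```text
(no output)
```

View pics/s3c.png

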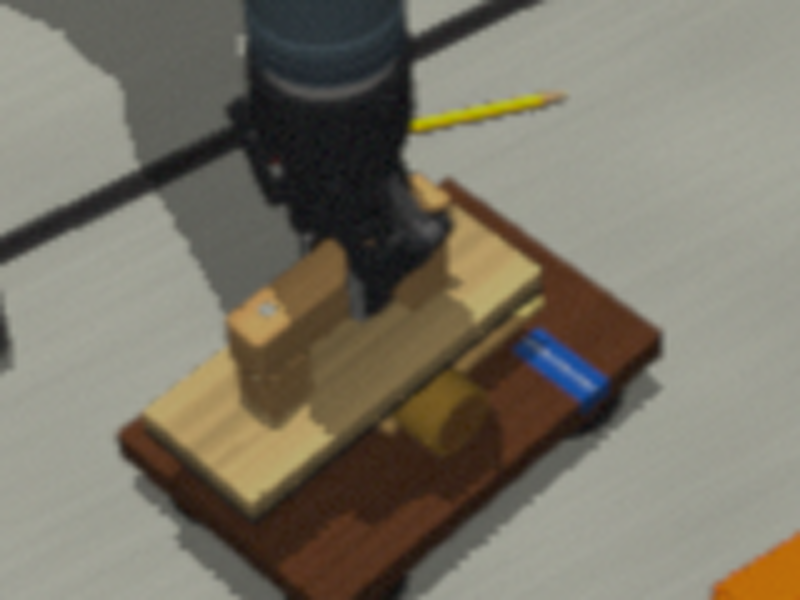

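View pics/w4.png

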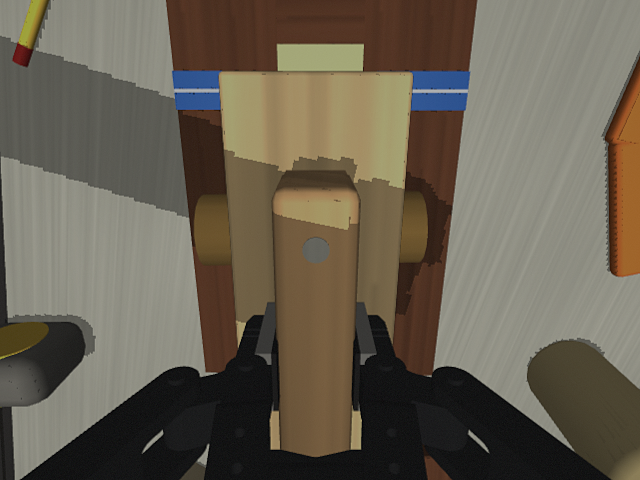

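```bash
python3 - <<'E'
from h import *
c=viewer.calibration("wrist")
u=np.array([-.216,.976]);k=np.array([.5537,.0201])
for z in (.0635,):
  P=onz(c,[(208,229),(416,227)],z);print(((P[:,:2]-k)@u).round(4),P.round(4))
P=onz(c,[(197,91.5),(440,92)],.043);print(((P[:,:2]-k)@u).round(4),P.round(4))
E
python3 -m crank '[{"ax":-0.03,"ay":0.15,"az":0,"tx":-0.4,"ty":2,"tz":-1.1,"grip":255},{"ax":-0.03,"ay":0.15,"az":0,"tx":-0.8,"ty":4,"tz":-1.1,"grip":255},{"ax":-0.03,"ay":0.15,"az":0,"tx":-1.2,"ty":6,"tz":-1,"grip":255},{"ax":-0.03,"ay":0.15,"az":0,"tx":-1.6,"ty":8,"tz":-1,"grip":255},{"ax":-0.03,"ay":0.15,"az":0,"tx":-2,"ty":10,"tz":-0.9,"grip":255}]' 120 ; python3 st.py 2
```

```text
[-0.0086 -0.007 ] [[ 0.4942 -0.0019  0.0635]
 [ 0.609   0.0251  0.0635]]
[0.0653 0.0646] [[0.4734 0.0692 0.043 ]
 [0.6052 0.0977 0.043 ]]
t: 16.52
position: [0.5571, 0.0061, 0.2094]
orientation: [-1.966, -2.44, 0.03]
force: [-2.0, -2.4, 9.9]
width: 0.285
t 16.62 pos [557.    6.5 209.4] s -14.0 lat -0.3 N 13.0 fxy [-2.4 -1.3] tq [0.04 0.74 0.04] tilt xz -0.0052 yz -0.0200 yaw 12.34
```

```bash
python3 -m crank '[{"ax":0.03,"ay":0,"az":0,"tx":-0.4,"ty":2,"tz":-1.1,"grip":255},{"ax":0.06,"ay":0,"az":0,"tx":-0.8,"ty":4,"tz":-1.1,"grip":255},{"ax":0.06,"ay":0,"az":0,"tx":-1.2,"ty":6,"tz":-1,"grip":255},{"ax":0.06,"ay":0,"az":0,"tx":-1.6,"ty":8,"tz":-1,"grip":255},{"ax":0.06,"ay":0,"az":0,"tx":-2,"ty":10,"tz":-0.9,"grip":255}]' 120 ; python3 st.py 1; python3 -m crank '[{"ax":0.03,"ay":0,"az":0,"tx":-0.4,"ty":2,"tz":-1.1,"grip":255},{"ax":0.06,"ay":0,"az":0,"tx":-0.8,"ty":4,"tz":-1.1,"grip":255},{"ax":0.06,"ay":0,"az":0,"tx":-1.2,"ty":6,"tz":-1,"grip":255},{"ax":0.06,"ay":0,"az":0,"tx":-1.6,"ty":8,"tz":-1,"grip":255},{"ax":0.06,"ay":0,"az":0,"tx":-2,"ty":10,"tz":-0.9,"grip":255}]' 120 ; python3 st.py 2
```

```text
t: 17.03
position: [0.555, 0.0155, 0.2096]
orientation: [-1.965, -2.44, 0.03]
force: [-3.6, -2.3, 10.2]
width: 0.287
t 17.08 pos [555.   15.8 209.6] s -4.4 lat -0.3 N 13.2 fxy [-3.6 -1.3] tq [-0.17  0.93  0.01] tilt xz -0.0049 yz -0.0206 yaw 12.35
t: 17.5
position: [0.5529, 0.025, 0.2098]
orientation: [-1.964, -2.44, 0.031]
force: [-4.3, -1.6, 9.7]
width: 0.287
t 17.60 pos [552.9  25.4 209.8] s 5.3 lat -0.3 N 13.5 fxy [-3.7 -1.3] tq [-0.18  0.93  0.03] tilt xz -0.0046 yz -0.0214 yaw 12.36
```

Run:
```python
from h import *
s=viewer.snapshot("scene")[:,:,::-1].copy(); cv2.imwrite("pics/s4.png",s)
a=cv2.resize(s[210:330,235:375],None,fx=5,fy=5,interpolation=cv2.INTER_CUBIC); cv2.imwrite("pics/s4c.png",a)
s=viewer.snapshot("wrist")[:,:,::-1].copy(); cv2.imwrite("pics/w5.png",s)
```

```text
(no output)
```

View pics/s4c.png

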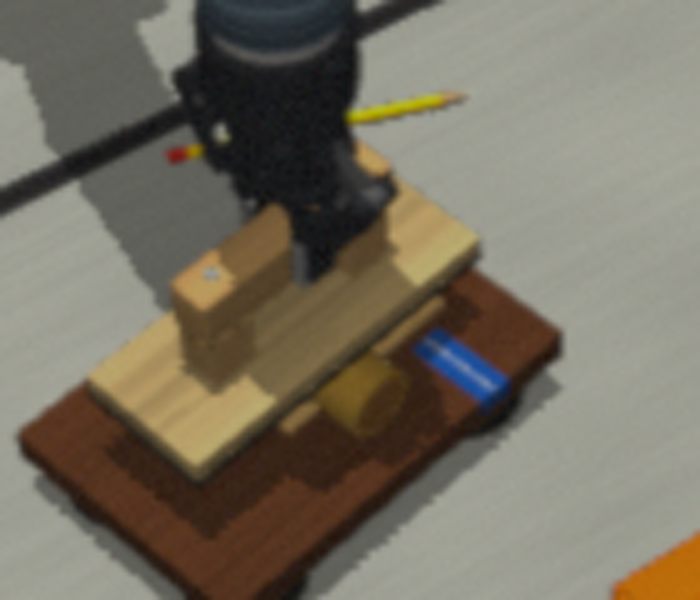

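View pics/w5.png

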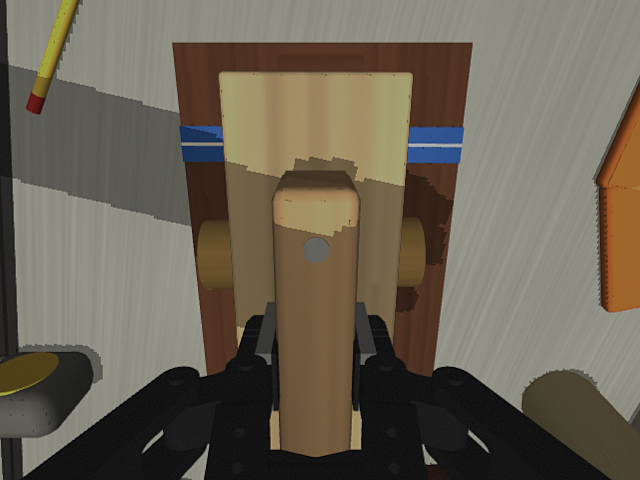

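All still aligned: in the wrist view the line is at v≈145 and the roller ends are centred at v≈252, level on both sides.

```bash
python3 -m crank '[{"ax":0.03,"ay":0,"az":0,"tx":-0.4,"ty":2,"tz":-1.1,"grip":255},{"ax":0.06,"ay":0,"az":0,"tx":-0.8,"ty":4,"tz":-1,"grip":255},{"ax":0.06,"ay":0,"az":0,"tx":-1.2,"ty":6,"tz":-1,"grip":255},{"ax":0.06,"ay":0,"az":0,"tx":-1.6,"ty":8,"tz":-0.9,"grip":255},{"ax":0.06,"ay":0,"az":0,"tx":-2,"ty":10,"tz":-0.9,"grip":255}]' 120 ; python3 st.py 1; python3 -m crank '[{"ax":0.03,"ay":0,"az":0,"tx":-0.4,"ty":2,"tz":-1.1,"grip":255},{"ax":0.06,"ay":0,"az":0,"tx":-0.8,"ty":4,"tz":-1,"grip":255},{"ax":0.06,"ay":0,"az":0,"tx":-1.2,"ty":6,"tz":-1,"grip":255},{"ax":0.06,"ay":0,"az":0,"tx":-1.6,"ty":8,"tz":-0.9,"grip":255},{"ax":0.06,"ay":0,"az":0,"tx":-2,"ty":10,"tz":-0.9,"grip":255}]' 120 ; python3 st.py 2
```

```text
t: 18.12
position: [0.5509, 0.0343, 0.21]
orientation: [-1.964, -2.439, 0.031]
force: [-2.9, -1.6, 10.5]
width: 0.286
t 18.17 pos [550.8  34.6 210. ] s 14.8 lat -0.3 N 13.7 fxy [-3.2 -1.1] tq [-0.33  0.86 -0.02] tilt xz -0.0042 yz -0.0221 yaw 12.36
t: 18.58
position: [0.5488, 0.0437, 0.2102]
orientation: [-1.963, -2.439, 0.032]
force: [-3.3, -1.1, 11.6]
width: 0.29
t 18.68 pos [548.7  44.1 210.2] s 24.5 lat -0.3 N 14.2 fxy [-3.3 -1.4] tq [-0.26  0.91 -0.05] tilt xz -0.0041 yz -0.0229 yaw 12.37
```

```bash
python3 -m crank '[{"ax":0.03,"ay":-0.04,"az":0,"tx":-0.4,"ty":2,"tz":-0.9,"grip":255},{"ax":0.06,"ay":-0.04,"az":0,"tx":-0.8,"ty":4,"tz":-0.9,"grip":255},{"ax":0.06,"ay":-0.04,"az":0,"tx":-1.2,"ty":6,"tz":-0.8,"grip":255},{"ax":0.06,"ay":-0.04,"az":0,"tx":-1.6,"ty":8,"tz":-0.8,"grip":255},{"ax":0.06,"ay":-0.04,"az":0,"tx":-2,"ty":10,"tz":-0.7,"grip":255}]' 120 ; python3 st.py 1; python3 -m crank '[{"ax":0.03,"ay":-0.04,"az":0,"tx":-0.4,"ty":2,"tz":-0.9,"grip":255},{"ax":0.06,"ay":-0.04,"az":0,"tx":-0.8,"ty":4,"tz":-0.9,"grip":255},{"ax":0.06,"ay":-0.04,"az":0,"tx":-1.2,"ty":6,"tz":-0.8,"grip":255},{"ax":0.06,"ay":-0.04,"az":0,"tx":-1.6,"ty":8,"tz":-0.8,"grip":255},{"ax":0.06,"ay":-0.04,"az":0,"tx":-2,"ty":10,"tz":-0.7,"grip":255}]' 120 ; python3 st.py 2
```

```text
t: 19.1
position: [0.5467, 0.0531, 0.2104]
orientation: [-1.963, -2.439, 0.033]
force: [-3.6, -1.1, 9.8]
width: 0.289
t 19.15 pos [546.6  53.4 210.4] s 34.1 lat -0.3 N 13.1 fxy [-3.5 -1. ] tq [-0.54  0.77 -0.09] tilt xz -0.0042 yz -0.0232 yaw 12.38
t: 19.57
position: [0.5445, 0.0626, 0.2106]
orientation: [-1.962, -2.439, 0.033]
force: [-3.1, -2.2, 10.1]
width: 0.288
t 19.67 pos [544.4  63.  210.6] s 43.9 lat -0.2 N 13.2 fxy [-3.4 -1.3] tq [-0.43  0.82 -0.06] tilt xz -0.0043 yz -0.0235 yaw 12.40
```

```bash
python3 -m crank '[{"ax":0.03,"ay":-0.03,"az":0,"tx":-0.4,"ty":2,"tz":-0.9,"grip":255},{"ax":0.06,"ay":-0.04,"az":0,"tx":-0.8,"ty":4,"tz":-0.9,"grip":255},{"ax":0.06,"ay":-0.04,"az":0,"tx":-1.2,"ty":6,"tz":-0.8,"grip":255},{"ax":0.06,"ay":-0.04,"az":0,"tx":-1.6,"ty":8,"tz":-0.8,"grip":255},{"ax":0.06,"ay":-0.04,"az":0,"tx":-2,"ty":10,"tz":-0.7,"grip":255}]' 120 ; python3 st.py 1; python3 -m crank '[{"ax":0.03,"ay":-0.04,"az":0,"tx":-0.4,"ty":2,"tz":-0.9,"grip":255},{"ax":0.06,"ay":-0.04,"az":0,"tx":-0.8,"ty":4,"tz":-0.9,"grip":255},{"ax":0.06,"ay":-0.04,"az":0,"tx":-1.2,"ty":6,"tz":-0.8,"grip":255},{"ax":0.06,"ay":-0.04,"az":0,"tx":-1.6,"ty":8,"tz":-0.8,"grip":255}]' 120 ; python3 st.py 2
```

```text
t: 20.08
position: [0.5423, 0.072, 0.2108]
orientation: [-1.962, -2.439, 0.034]
force: [-3.1, -2.1, 9.7]
width: 0.287
t 20.13 pos [542.3  72.3 210.8] s 53.4 lat -0.1 N 13.0 fxy [-3.  -1.5] tq [-0.58  0.79 -0.06] tilt xz -0.0045 yz -0.0239 yaw 12.41
t: 20.47
position: [0.5406, 0.0795, 0.2109]
orientation: [-1.962, -2.439, 0.034]
force: [-3.1, -1.3, 10.5]
width: 0.282
t 20.57 pos [540.5  79.9 210.8] s 61.2 lat -0.1 N 12.8 fxy [-3.  -1.3] tq [-0.45  0.74 -0.07] tilt xz -0.0047 yz -0.0241 yaw 12.43
```

```bash
python3 -m crank '[{"ax":0.03,"ay":-0.03,"az":0,"tx":-0.3,"ty":1.5,"tz":-1,"grip":255},{"ax":0.06,"ay":-0.04,"az":0,"tx":-0.6,"ty":3,"tz":-1.1,"grip":255},{"ax":0.06,"ay":-0.04,"az":0,"tx":-0.9,"ty":4.5,"tz":-1.2,"grip":255}]' 120 ; python3 st.py 1; python3 -m crank '[{"ax":0.03,"ay":-0.03,"az":0,"tx":-0.3,"ty":1.5,"tz":-1.1,"grip":255},{"ax":0.06,"ay":-0.04,"az":0,"tx":-0.6,"ty":3,"tz":-1.2,"grip":255},{"ax":0.06,"ay":-0.04,"az":0,"tx":-0.9,"ty":4.5,"tz":-1.2,"grip":255}]' 120 ; python3 st.py 1
```

```text
t: 20.82
position: [0.5397, 0.0835, 0.2105]
orientation: [-1.962, -2.44, 0.035]
force: [-2.2, -1.4, 9.9]
width: 0.282
t 20.87 pos [539.6  83.7 210.4] s 65.1 lat 0.0 N 11.8 fxy [-2.1 -1.2] tq [-0.56  0.61 -0.07] tilt xz -0.0051 yz -0.0240 yaw 12.43
t: 21.12
position: [0.5387, 0.0874, 0.21]
orientation: [-1.962, -2.44, 0.035]
force: [-3.2, -0.7, 9.3]
width: 0.29
t 21.17 pos [538.7  87.7 210. ] s 69.2 lat 0.1 N 12.2 fxy [-3.1 -0.6] tq [-0.55  0.6  -0.02] tilt xz -0.0055 yz -0.0240 yaw 12.43
```

```bash
for i in 1 2; do python3 -m crank '[{"ax":0.06,"ay":-0.03,"az":0,"tx":-0.1,"ty":0.5,"tz":-1.2,"grip":255},{"ax":0.06,"ay":-0.04,"az":0,"tx":-0.2,"ty":1,"tz":-1.3,"grip":255},{"ax":0.06,"ay":-0.04,"az":0,"tx":-0.3,"ty":1.5,"tz":-1.4,"grip":255}]' 120 |grep force; python3 st.py 1; done
```

```text
force: [-2.7, -0.3, 9.4]
t 21.47 pos [538.4  88.6 209.3] s 70.2 lat 0.1 N 11.6 fxy [-3.  -0.4] tq [-0.57  0.56 -0.08] tilt xz -0.0060 yz -0.0237 yaw 12.43
force: [-4.0, -0.6, 9.6]
t 21.77 pos [538.2  89.3 208.8] s 70.9 lat 0.2 N 12.7 fxy [-3.5 -0.4] tq [-0.6  0.7 -0.1] tilt xz -0.0064 yz -0.0234 yaw 12.42
```

```bash
for i in 1 2; do python3 -m crank '[{"ax":0.1,"ay":0,"az":0,"tx":-0.1,"ty":0.5,"tz":-1.2,"grip":255},{"ax":0.1,"ay":0,"az":0,"tx":-0.2,"ty":1,"tz":-1.3,"grip":255},{"ax":0.1,"ay":0,"az":0,"tx":-0.3,"ty":1.5,"tz":-1.3,"grip":255}]' 120 |grep force; python3 st.py 1; done
```

```text
force: [-5.3, -1.6, 11.5]
t 22.07 pos [538.1  89.9 208.8] s 71.5 lat 0.2 N 13.9 fxy [-4.8 -1.3] tq [-0.74  0.76 -0.15] tilt xz -0.0060 yz -0.0237 yaw 12.41
force: [-3.8, -1.7, 12.1]
t 22.37 pos [538.   90.5 208.8] s 72.1 lat 0.1 N 14.9 fxy [-3.9 -1.8] tq [-0.72  0.73 -0.13] tilt xz -0.0057 yz -0.0238 yaw 12.39
```

```bash
python3 -m crank '[{"ax":0.05,"ay":-0.03,"az":0,"tx":-0.4,"ty":2,"tz":-0.9,"grip":255},{"ax":0.06,"ay":-0.04,"az":0,"tx":-0.8,"ty":4,"tz":-0.9,"grip":255},{"ax":0.06,"ay":-0.04,"az":0,"tx":-1.2,"ty":6,"tz":-0.9,"grip":255}]' 120 |grep force; python3 st.py 2
python3 - <<'E'
from h import *
s=viewer.snapshot("wrist")[:,:,::-1].copy(); cv2.imwrite("pics/w6.png",s)
E
```

```text
force: [-3.2, -1.6, 9.9]
t 22.72 pos [536.7  96.  208.8] s 77.7 lat 0.2 N 13.6 fxy [-3.5 -0.8] tq [-0.57  0.73 -0.07] tilt xz -0.0058 yz -0.0240 yaw 12.42
```

View pics/w6.png

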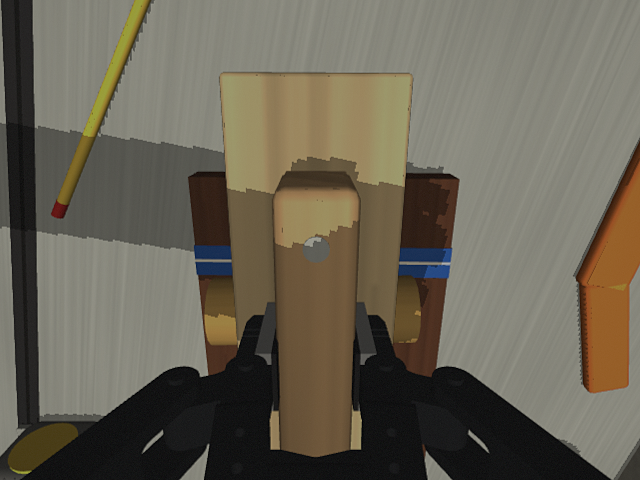

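Run:
```python
from h import *
c=viewer.calibration("wrist")
u=np.array([-.216,.976]);k=np.array([.5537,.0201])
P=onz(c,[(220,311),(408,309.5)],.063);r=((P[:,:2]-k)@u)
L=onz(c,[(210,262),(425,264)],.043);l=((L[:,:2]-k)@u);print(r.round(4),l.round(4),r.mean()-l.mean())
```

```text
[0.0394 0.042 ] [0.0637 0.0636] -0.022911180561709904
```

```bash
python3 -m crank '[{"ax":0.05,"ay":-0.03,"az":0,"tx":-0.4,"ty":2,"tz":-0.9,"grip":255},{"ax":0.06,"ay":-0.04,"az":0,"tx":-0.8,"ty":4,"tz":-0.9,"grip":255},{"ax":0.06,"ay":-0.04,"az":0,"tx":-1.2,"ty":6,"tz":-0.9,"grip":255},{"ax":0.06,"ay":-0.04,"az":0,"tx":-1.6,"ty":8,"tz":-0.9,"grip":255},{"ax":0.06,"ay":-0.04,"az":0,"tx":-2,"ty":10,"tz":-0.9,"grip":255}]' 120 |grep force; python3 st.py 1;  python3 -m crank '[{"ax":0.05,"ay":-0.03,"az":0,"tx":-0.4,"ty":2,"tz":-0.9,"grip":255},{"ax":0.06,"ay":-0.04,"az":0,"tx":-0.8,"ty":4,"tz":-0.9,"grip":255},{"ax":0.06,"ay":-0.04,"az":0,"tx":-1.2,"ty":6,"tz":-0.9,"grip":255},{"ax":0.06,"ay":-0.04,"az":0,"tx":-1.6,"ty":8,"tz":-0.9,"grip":255},{"ax":0.06,"ay":-0.04,"az":0,"tx":-2,"ty":10,"tz":-0.9,"grip":255}]' 120 |grep force; python3 st.py 1
```

```text
force: [-3.8, -2.6, 9.3]
t 23.23 pos [534.5 105.5 208.7] s 87.5 lat 0.3 N 12.4 fxy [-4.  -1.4] tq [-0.72  0.69 -0.12] tilt xz -0.0060 yz -0.0245 yaw 12.43
force: [-2.8, -1.0, 9.6]
t 23.70 pos [532.3 115.2 208.5] s 97.4 lat 0.4 N 12.9 fxy [-3.4 -0.7] tq [-0.76  0.71 -0.2 ] tilt xz -0.0063 yz -0.0248 yaw 12.46
```

```bash
python3 -m crank '[{"ax":0.08,"ay":-0.03,"az":0,"tx":-0.4,"ty":2,"tz":-1,"grip":255},{"ax":0.08,"ay":-0.04,"az":0,"tx":-0.8,"ty":4,"tz":-1,"grip":255},{"ax":0.08,"ay":-0.04,"az":0,"tx":-1.2,"ty":6,"tz":-1,"grip":255},{"ax":0.08,"ay":-0.04,"az":0,"tx":-1.6,"ty":8,"tz":-1,"grip":255},{"ax":0.08,"ay":-0.04,"az":0,"tx":-2,"ty":10,"tz":-1,"grip":255}]' 120 |grep force; python3 st.py 1
python3 - <<'E'
from h import *
s=viewer.snapshot("wrist")[:,:,::-1].copy(); cv2.imwrite("pics/w7.png",s)
s=viewer.snapshot("top")[:,:,::-1].copy(); a=cv2.resize(s[170:270,290:420],None,fx=6,fy=6,interpolation=cv2.INTER_CUBIC); cv2.imwrite("pics/t7.png",a)
s=viewer.snapshot("scene")[:,:,::-1].copy(); a=cv2.resize(s[220:330,240:360],None,fx=5,fy=5,interpolation=cv2.INTER_CUBIC); cv2.imwrite("pics/s7.png",a)
E
```

```text
force: [-3.5, -1.3, 10.6]
t 24.17 pos [530.1 124.8 208.4] s 107.3 lat 0.5 N 13.6 fxy [-3.9 -1.3] tq [-0.91  0.66 -0.21] tilt xz -0.0063 yz -0.0253 yaw 12.47
```

View pics/w7.png

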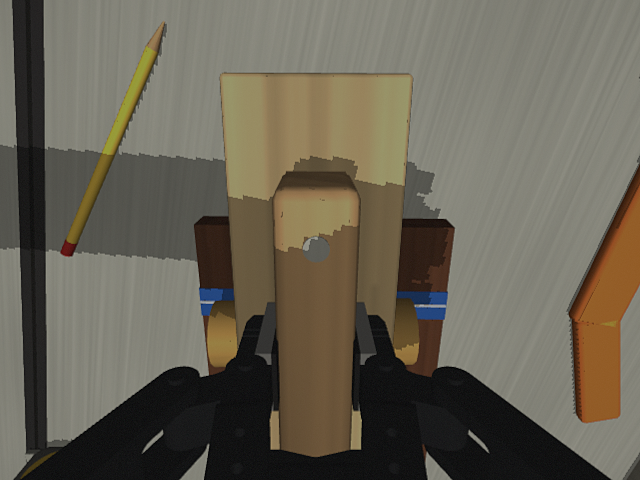

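View pics/t7.png

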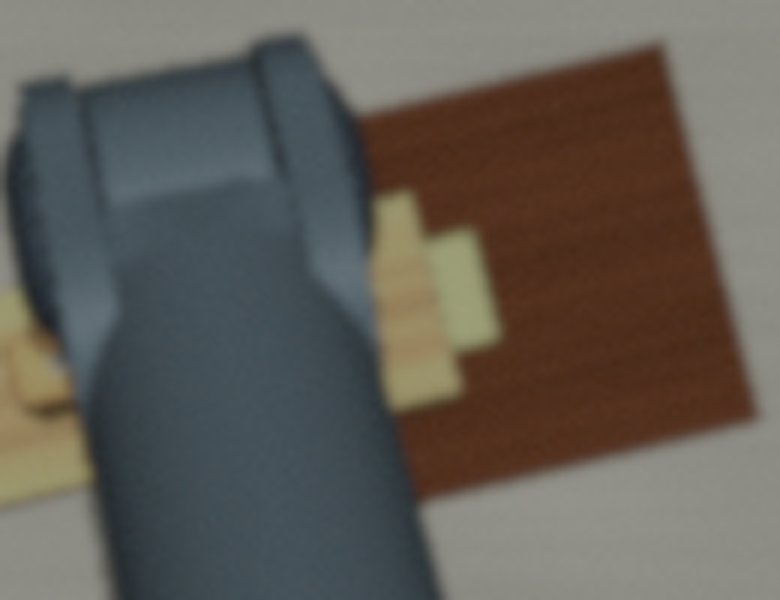

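View pics/s7.png

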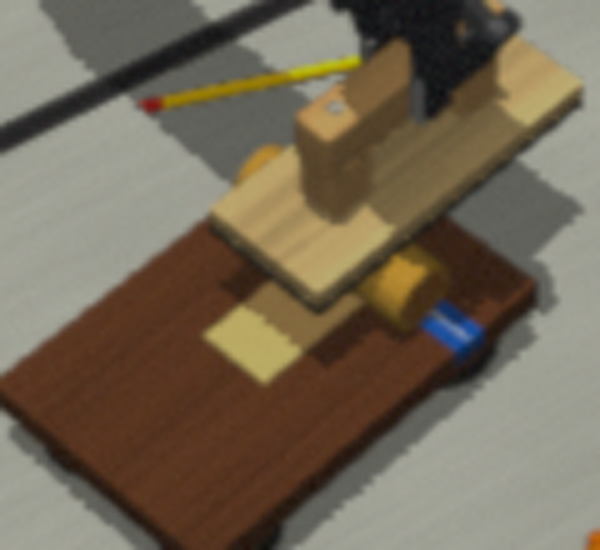

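Run:
```python
from h import *
w=cv2.imread("pics/w7.png"); cv2.imwrite("pics/w7c.png",np.hstack([cv2.resize(w[280:380,190:260],None,fx=5.5,fy=5.5),cv2.resize(w[280:380,385:455],None,fx=5.5,fy=5.5)]))
```

```text
(no output)
```

View pics/w7c.png

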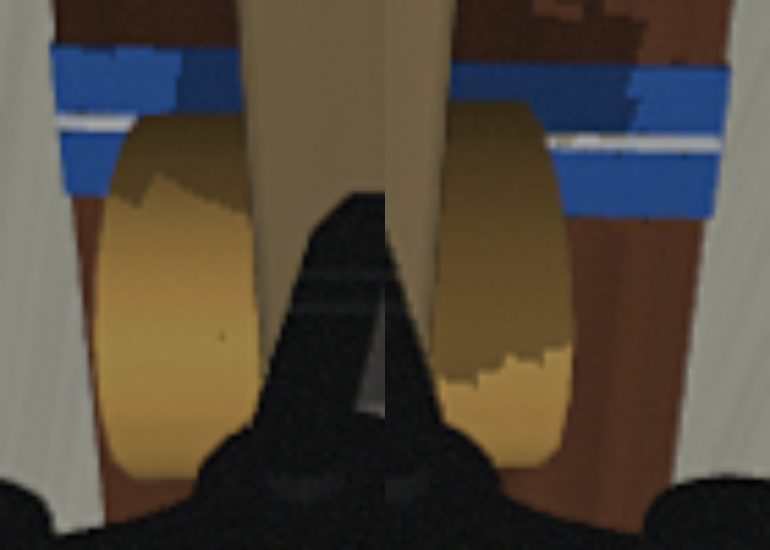

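Run:
```python
from h import *
c=viewer.calibration("wrist"); s=robot.get_state(); print(s["t"])
u=np.array([-.216,.976]);k=np.array([.5537,.0201])
# bisect rays between tangents
def bis(a,b):
    o,d=ray(c,[a,b]); d=d/np.linalg.norm(d,axis=1)[:,None]; m=d.sum(0); return (o+m*((.063-o[2])/m[2]))
r=np.array([bis((216,300.9),(216,366.9)),bis((412,298.5),(412,364.5))])
L=onz(c,[(207,302.2),(430,305.8)],.043)
rs=((r[:,:2]-k)@u); l=((L[:,:2]-k)@u);print(rs.round(4),l.round(4),rs.mean()-l.mean())
d=r[1]-r[0];e=L[1]-L[0];print(np.degrees(np.arctan2(d[1],d[0])),np.degrees(np.arctan2(e[1],e[0])),d)
```

```text
24.3167
[0.0532 0.0569] [0.0642 0.0636] -0.008892256657094463
14.220528646251895 12.24064118584345 [1.18450243e-01 3.00176805e-02 2.77555756e-17]
```

```bash
python3 -m crank '[{"ax":0.06,"ay":-0.03,"az":-0.4,"tx":-0.1,"ty":2,"tz":-1,"grip":255},{"ax":0.08,"ay":-0.04,"az":-0.8,"tx":-0.2,"ty":4,"tz":-1,"grip":255},{"ax":0.08,"ay":-0.04,"az":-1.2,"tx":-0.3,"ty":6,"tz":-1,"grip":255},{"ax":0.08,"ay":-0.04,"az":-1.6,"tx":-0.3,"ty":8,"tz":-1,"grip":255},{"ax":0.08,"ay":-0.04,"az":-2,"tx":-0.3,"ty":10,"tz":-1,"grip":255}]' 120 |grep force; python3 st.py 1
python3 - <<'E'
from h import *
w=viewer.snapshot("wrist")[:,:,::-1].copy(); cv2.imwrite("pics/w8.png",w)
cv2.imwrite("pics/w8c.png",np.hstack([cv2.resize(w[290:390,190:260],None,fx=5.5,fy=5.5),cv2.resize(w[290:390,385:455],None,fx=5.5,fy=5.5)]))
E
```

```text
force: [-2.8, -1.1, 9.0]
t 24.78 pos [530.1 134.6 208.2] s 116.8 lat -1.7 N 11.9 fxy [-3.2 -0.3] tq [-0.8   0.34 -0.13] tilt xz -0.0062 yz -0.0239 yaw 10.48
```

View pics/w8c.png

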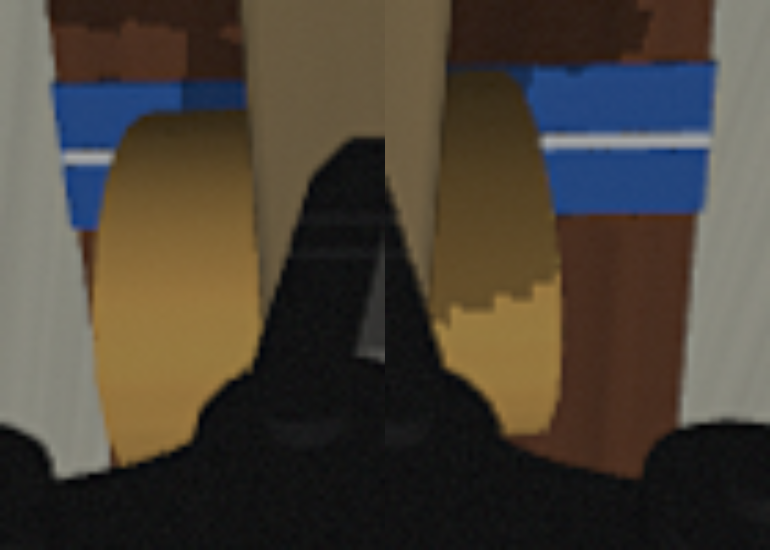

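Run:
```python
from h import *
c=viewer.calibration("wrist"); s=robot.get_state(); print(s["t"])
u=np.array([-.216,.976]);k=np.array([.5537,.0201])
def bis(a,b):
    o,d=ray(c,[a,b]); d=d/np.linalg.norm(d,axis=1)[:,None]; m=d.sum(0); return (o+m*((.063-o[2])/m[2]))
r=np.array([bis((216,310.4),(216,376.4)),bis((412,302.7),(412,369.1))])
L=onz(c,[(206,318.7),(429,315.6)],.043)
rs=((r[:,:2]-k)@u); l=((L[:,:2]-k)@u);print(rs.round(4),l.round(4),rs.mean()-l.mean())
d=r[1]-r[0];e=L[1]-L[0];print(np.degrees(np.arctan2(d[1],d[0])),np.degrees(np.arctan2(e[1],e[0])),d)
```

```text
24.8333
[0.0583 0.0615] [0.0641 0.0635] -0.0038987128670775334
13.971913617748157 12.244166945756128 [1.19458774e-01 2.97222261e-02 2.77555756e-17]
```

```bash
python3 -m crank '[{"ax":0.06,"ay":0,"az":-0.6,"tx":0.1,"ty":1.8,"tz":-1.2,"grip":255},{"ax":0.08,"ay":0,"az":-1.2,"tx":0.2,"ty":3.6,"tz":-1.2,"grip":255},{"ax":0.08,"ay":0,"az":-1.8,"tx":0.3,"ty":5.4,"tz":-1.2,"grip":255},{"ax":0.08,"ay":0,"az":-2,"tx":0.4,"ty":6.4,"tz":-1.2,"grip":255}]' 120 |grep force; python3 st.py 1
python3 - <<'E'
from h import *
w=viewer.snapshot("wrist")[:,:,::-1].copy(); cv2.imwrite("pics/w9.png",w)
cv2.imwrite("pics/w9c.png",np.hstack([cv2.resize(w[300:400,190:260],None,fx=5.5,fy=5.5),cv2.resize(w[300:400,385:455],None,fx=5.5,fy=5.5)]))
s=viewer.snapshot("scene")[:,:,::-1].copy(); a=cv2.resize(s[220:330,240:360],None,fx=5,fy=5,interpolation=cv2.INTER_CUBIC); cv2.imwrite("pics/s9.png",a)
E
```

```text
force: [-2.5, -0.8, 8.6]
t 25.22 pos [531.1 140.9 208.1] s 122.7 lat -4.1 N 11.8 fxy [-2.6 -0.5] tq [-0.79  0.27 -0.11] tilt xz -0.0063 yz -0.0227 yaw 8.53
```

View pics/w9c.png

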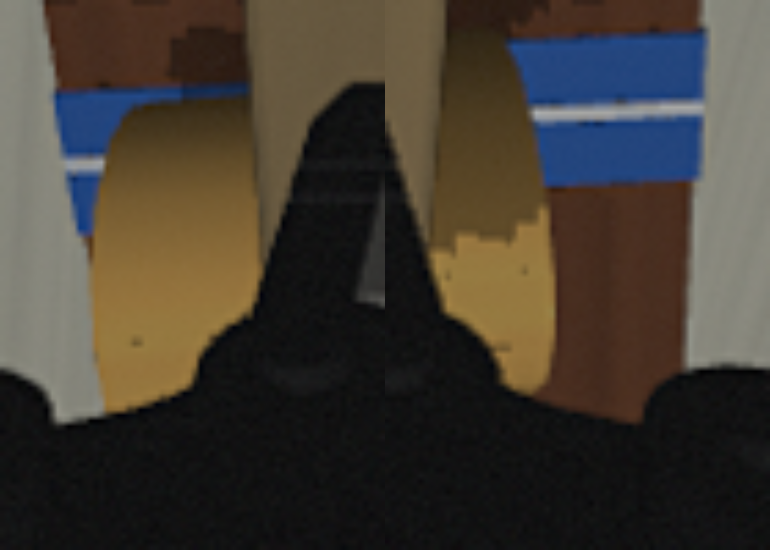

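View pics/s9.png

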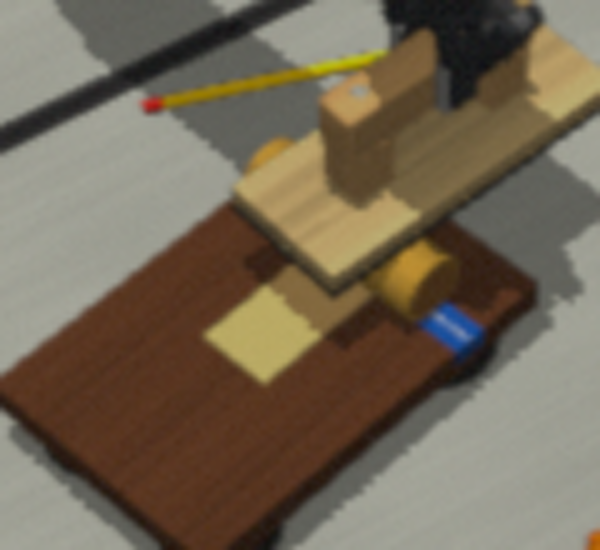

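Run:
```python
from h import *
c=viewer.calibration("wrist")
u=np.array([-.216,.976]);k=np.array([.5537,.0201])
def bis(a,b):
    o,d=ray(c,[a,b]); d=d/np.linalg.norm(d,axis=1)[:,None]; m=d.sum(0); return (o+m*((.063-o[2])/m[2]))
r=np.array([bis((220,318.6),(220,384.6)),bis((410,305.5),(410,371))])
L=onz(c,[(206,329.6),(428,320)],.043)
rs=((r[:,:2]-k)@u); l=((L[:,:2]-k)@u);print(rs.round(4),l.round(4),rs.mean()-l.mean())
d=r[1]-r[0];print(np.degrees(np.arctan2(d[1],d[0])))
```

```text
[0.0604 0.0638] [0.0643 0.0636] -0.001845375959137377
14.10477217953716
```

```bash
python3 -m crank '[{"ax":0.05,"ay":0,"az":0,"tx":-0.2,"ty":1,"tz":-1.2,"grip":255},{"ax":0.05,"ay":0,"az":0,"tx":-0.4,"ty":2,"tz":-1.2,"grip":255},{"ax":0.05,"ay":0,"az":0,"tx":-0.4,"ty":2,"tz":-1.2,"grip":255}]' 120 |grep force; python3 st.py 3
python3 - <<'E'
from h import *
s=viewer.snapshot("scene")[:,:,::-1].copy();cv2.imwrite("pics/s10.png",s)
a=cv2.resize(s[240:300,285:355],None,fx=10,fy=10,interpolation=cv2.INTER_CUBIC); cv2.imwrite("pics/s10c.png",a)
E
```

```text
force: [-3.7, -0.2, 10.2]
t 25.72 pos [530.9 142.2 208. ] s 124.1 lat -4.1 N 13.8 fxy [-3.3 -0.4] tq [-0.93  0.55 -0.2 ] tilt xz -0.0069 yz -0.0229 yaw 8.55
```

View pics/s10c.png

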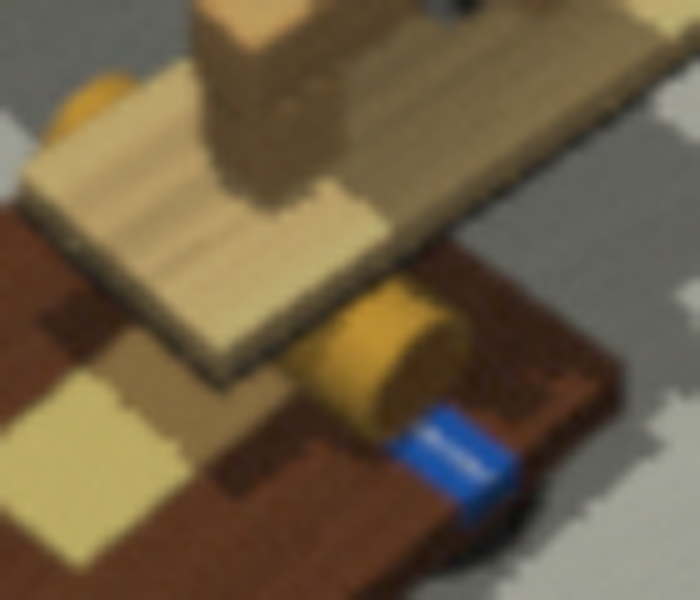

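Run:
```python
from h import *
c=viewer.calibration("scene")
u=np.array([-.216,.976]);n=np.array([-.976,-.216]);k=np.array([.5537,.0201])
for uv,z in (((327.3,277.8),.063),((327.5,283.2),.043),((334,287.5),.043)):
    P=onz(c,uv,z)[0]; print(P.round(4),((P[:2]-k)@u).round(4),((P[:2]-k)@n).round(4))
```

```text
[0.5956 0.0972 0.063 ] 0.0663 -0.0575
[0.5974 0.0964 0.043 ] 0.065 -0.0591
[0.6185 0.1023 0.043 ] 0.0662 -0.081
```

The +x end of the roller is on the line within about 1 mm, and the middle is about 1 mm short. I'll lift straight off now.

```bash
python3 -m crank '[{"ax":0,"ay":0,"az":0,"tx":0,"ty":0,"tz":0.5,"grip":255},{"ax":0,"ay":0,"az":0,"tx":0,"ty":0,"tz":2,"grip":255},{"ax":0,"ay":0,"az":0,"tx":0,"ty":0,"tz":4,"grip":255},{"ax":0,"ay":0,"az":0,"tx":0,"ty":0,"tz":8,"grip":255},{"ax":0,"ay":0,"az":0,"tx":0,"ty":0,"tz":18,"grip":255},{"ax":0,"ay":0,"az":0,"tx":0,"ty":0,"tz":40,"grip":255},{"ax":0,"ay":0,"az":0,"tx":0,"ty":0,"tz":60,"grip":255},{"ax":0,"ay":0,"az":0,"tx":0,"ty":0,"tz":60,"grip":255}]' 120; python3 st.py 2; python3 -m crank '[{"ax":-0.2,"ay":-0.3,"az":4,"tx":-4,"ty":30,"tz":0,"grip":255},{"ax":-0.2,"ay":-0.6,"az":4,"tx":-8,"ty":70,"tz":0,"grip":255},{"ax":-0.2,"ay":-1,"az":4,"tx":-10,"ty":110,"tz":0,"grip":255},{"ax":-0.2,"ay":-1.2,"az":4,"tx":-12,"ty":150,"tz":0,"grip":255},{"ax":-0.2,"ay":-1.2,"az":4,"tx":-14,"ty":175,"tz":0,"grip":255},{"ax":-0.2,"ay":-1.2,"az":4,"tx":-14,"ty":182,"tz":0,"grip":255},{"ax":-0.2,"ay":-1.2,"az":4,"tx":-14,"ty":182,"tz":0,"grip":255},{"ax":-0.2,"ay":-1.2,"az":4,"tx":-14,"ty":182,"tz":0,"grip":255}]' 120; python3 st.py 1
python3 - <<'E'
from h import *
s=viewer.snapshot("scene")[:,:,::-1].copy();cv2.imwrite("pics/s11.png",s)
a=cv2.resize(s[220:340,230:360],None,fx=5,fy=5,interpolation=cv2.INTER_CUBIC); cv2.imwrite("pics/s11c.png",a)
s=viewer.snapshot("top")[:,:,::-1].copy();cv2.imwrite("pics/t11.png",s)
a=cv2.resize(s[170:270,290:420],None,fx=6,fy=6,interpolation=cv2.INTER_CUBIC); cv2.imwrite("pics/t11c.png",a)
E
```

```text
t: 26.43
position: [0.5337, 0.1427, 0.2725]
orientation: [-2.046, -2.376, 0.021]
force: [1.5, 0.5, -2.5]
width: 0.281
t 26.53 pos [532.6 142.6 270.6] s 124.1 lat -5.9 N -0.2 fxy [0.5 0.3] tq [0.   0.02 0.  ] tilt xz -0.0060 yz -0.0206 yaw 8.56
t: 27.2
position: [0.5167, 0.3234, 0.2668]
orientation: [1.958, 2.443, -0.02]
force: [-0.2, -0.3, -3.3]
width: 0.286
t 27.25 pos [517.1 322.6 267. ] s 303.2 lat -29.6 N -0.3 fxy [-0.1 -0.7] tq [-0.02  0.03  0.01] tilt xz -0.0164 yz -0.0031 yaw 12.43
```

View pics/s11c.png

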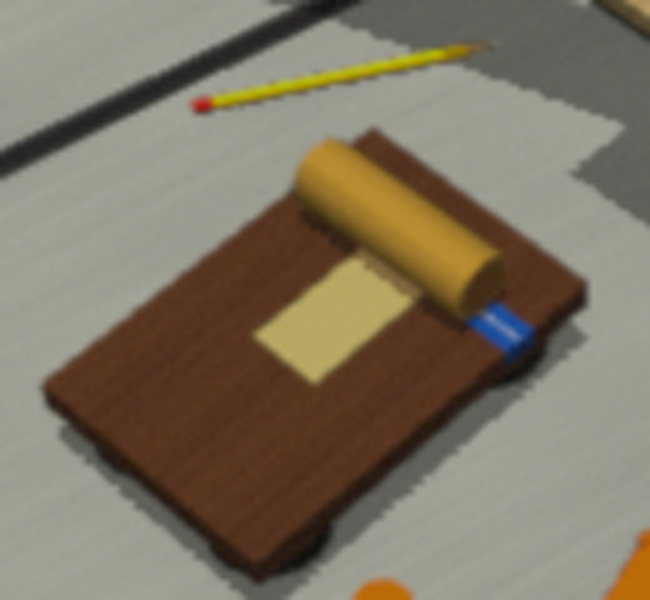

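View pics/t11c.png

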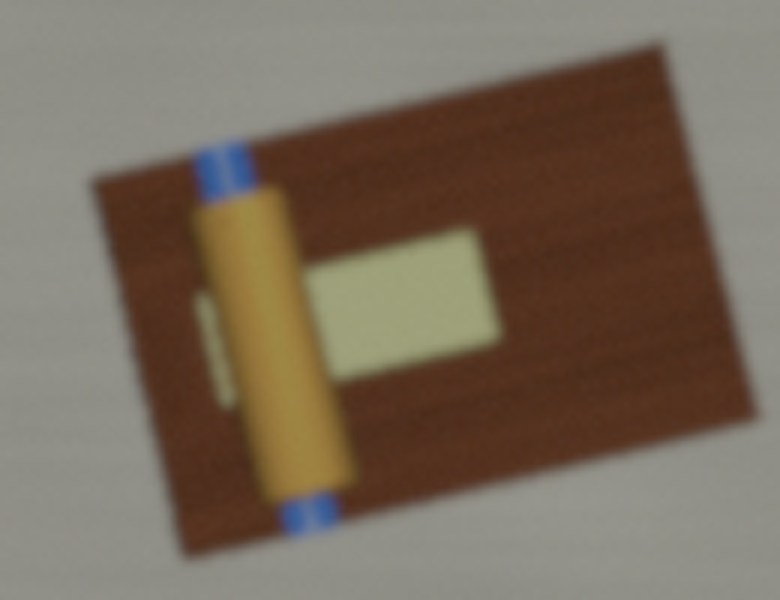

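View pics/s11.png

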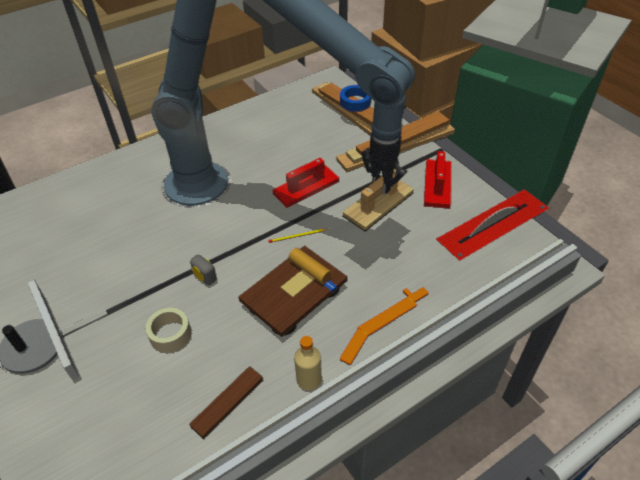

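```bash
cat > m.py <<'E'
from h import *
import sys
t=cv2.imread(sys.argv[1]); cal=viewer.calibration("top")
hsv=cv2.cvtColor(t,cv2.COLOR_BGR2HSV).astype(int); H,S,V=hsv[...,0],hsv[...,1],hsv[...,2]
m=(H>17)&(H<28)&(S>105)&(V>85); o=np.zeros_like(m); o[195:260,318:355]=m[195:260,318:355]
b,a=rect(o); P=onz(cal,b,.063); e=[np.linalg.norm(P[i]-P[(i+1)%4]) for i in range(2)];i=int(np.argmax(e)); d=P[i+1]-P[i]
C=P.mean(0); print(C.round(4),np.round(e,4),"yaw",(np.degrees(np.arctan2(d[1],d[0]))%180).round(2),"s",((C[:2]-[.5537,.0201])@[-.216,.976]).round(4),"lat",((C[:2]-[.5537,.0201])@[-.976,-.216]).round(4),"line s .0667 (top)")
E
python3 m.py pics/t11.png; python3 st.py 0
```

```text
[0.534  0.0838 0.063 ] [0.0395 0.1204] yaw 13.01 s 0.0665 lat 0.0054 line s .0667 (top)
t 27.35 pos [518.1 321.2 268. ] s 301.5 lat -30.3 N 0.8 fxy [0.7 0.6] tq [-0.    0.    0.04] tilt xz -0.0154 yz -0.0019 yaw 12.30
```

The roller lies on the line: s is 66.5 mm against 66.7 mm, and it is 0.6° off parallel. Now I'll lower the block onto its old, bare spot, levelling it on the way.

```bash
python3 -m crank '[{"ax":1,"ay":0.2,"az":0,"tx":0,"ty":0,"tz":-30,"grip":255},{"ax":1,"ay":0.2,"az":0,"tx":0,"ty":0,"tz":-65,"grip":255},{"ax":1,"ay":0.2,"az":0,"tx":0,"ty":0,"tz":-100,"grip":255},{"ax":1,"ay":0.2,"az":0,"tx":0,"ty":0,"tz":-125,"grip":255},{"ax":1,"ay":0.2,"az":0,"tx":0,"ty":0,"tz":-135,"grip":255},{"ax":1,"ay":0.2,"az":0,"tx":0,"ty":0,"tz":-138,"grip":255},{"ax":1,"ay":0.2,"az":0,"tx":0,"ty":0,"tz":-138,"grip":255},{"ax":1,"ay":0.2,"az":0,"tx":0,"ty":0,"tz":-138,"grip":255}]' 120; python3 st.py 2
```

```text
t: 28.02
position: [0.5199, 0.3213, 0.132]
orientation: [-1.971, -2.444, -0.006]
force: [0.8, 0.2, -1.9]
width: 0.289
t 28.12 pos [519.9 321.7 132.4] s 301.6 lat -32.2 N 0.9 fxy [ 0.9 -0.1] tq [-0.03 -0.05  0.03] tilt xz 0.0044 yz 0.0030 yaw 12.28
```

```bash
python3 -m crank '[{"ax":0,"ay":0,"az":0,"tx":0,"ty":0,"tz":-2,"grip":255},{"ax":0,"ay":0,"az":0,"tx":0,"ty":0,"tz":-4,"grip":255},{"ax":0,"ay":0,"az":0,"tx":0,"ty":0,"tz":-6,"grip":255},{"ax":0,"ay":0,"az":0,"tx":0,"ty":0,"tz":-7,"grip":255},{"ax":0,"ay":0,"az":0,"tx":0,"ty":0,"tz":-7,"grip":255}]' 120|grep -v ori; python3 st.py 1;python3 -m crank '[{"ax":0,"ay":0,"az":0,"tx":0,"ty":0,"tz":-1,"grip":255},{"ax":0,"ay":0,"az":0,"tx":0,"ty":0,"tz":-1,"grip":255}]' 120|grep force; python3 st.py 1
```

```text
t: 28.53
position: [0.5195, 0.3218, 0.1252]
force: [-0.1, 0.4, -3.3]
width: 0.285
t 28.58 pos [519.6 321.8 125.2] s 301.8 lat -31.9 N -0.6 fxy [ 0.  -0.1] tq [-0.02  0.05 -0.03] tilt xz 0.0041 yz 0.0022 yaw 12.29
force: [-0.2, 0.2, -3.5]
t 28.80 pos [519.4 321.8 124. ] s 301.8 lat -31.7 N 0.3 fxy [-0.  -0.2] tq [0.04 0.01 0.  ] tilt xz 0.0039 yz 0.0017 yaw 12.29
```

```bash
for i in 1 2 3; do python3 -m crank '[{"ax":0,"ay":0,"az":0,"tx":0,"ty":0,"tz":-0.7,"grip":255},{"ax":0,"ay":0,"az":0,"tx":0,"ty":0,"tz":-0.7,"grip":255}]' 120|grep force; python3 st.py 1; done
```

```text
force: [-1.5, -0.1, -1.2]
t 29.02 pos [519.6 321.8 123.7] s 301.9 lat -31.9 N 2.1 fxy [-1.5 -0.1] tq [-0.19  0.24 -0.06] tilt xz 0.0041 yz 0.0019 yaw 12.29
force: [-1.8, -1.3, 3.8]
t 29.23 pos [519.6 321.8 123.7] s 301.9 lat -31.9 N 7.6 fxy [-2.5 -1.3] tq [-0.47  0.48 -0.03] tilt xz 0.0043 yz 0.0016 yaw 12.29
force: [-3.6, -1.4, 5.2]
t 29.45 pos [519.6 321.8 123.7] s 301.8 lat -31.9 N 8.5 fxy [-3.7 -1.2] tq [-0.45  0.57  0.01] tilt xz 0.0046 yz 0.0014 yaw 12.29
```

```bash
python3 -m crank '[{"ax":0,"ay":0,"az":0,"tx":0,"ty":0,"tz":0.2,"grip":150},{"ax":0,"ay":0,"az":0,"tx":0,"ty":0,"tz":0.2,"grip":0},{"ax":0,"ay":0,"az":0,"tx":0,"ty":0,"tz":0.2,"grip":0},{"ax":0,"ay":0,"az":0,"tx":0,"ty":0,"tz":0.2,"grip":0},{"ax":0,"ay":0,"az":0,"tx":0,"ty":0,"tz":0.2,"grip":0},{"ax":0,"ay":0,"az":0,"tx":0,"ty":0,"tz":0.2,"grip":0},{"ax":0,"ay":0,"az":0,"tx":0,"ty":0,"tz":0.2,"grip":0},{"ax":0,"ay":0,"az":0,"tx":0,"ty":0,"tz":0.2,"grip":0}]' 60; python3 -m crank '[{"ax":0,"ay":0,"az":0,"tx":0,"ty":0,"tz":10,"grip":0},{"ax":0,"ay":0,"az":0,"tx":0,"ty":0,"tz":35,"grip":0},{"ax":0,"ay":0,"az":0,"tx":0,"ty":0,"tz":75,"grip":0},{"ax":0,"ay":0,"az":0,"tx":0,"ty":0,"tz":115,"grip":0},{"ax":0,"ay":0,"az":0,"tx":0,"ty":0,"tz":150,"grip":0},{"ax":0,"ay":0,"az":0,"tx":0,"ty":0,"tz":160,"grip":0},{"ax":0,"ay":0,"az":0,"tx":0,"ty":0,"tz":160,"grip":0}]' 60
python3 - <<'E'
from h import *
w=viewer.snapshot("wrist")[:,:,::-1].copy(); cv2.imwrite("pics/w12.png",w); np.save("w12.npy",viewer.calibration("wrist"),allow_pickle=True)
E
```

```text
t: 30.12
position: [0.5197, 0.3218, 0.1239]
orientation: [-1.969, -2.444, -0.006]
force: [0.5, -1.3, 0.6]
width: 1.004
t: 30.7
position: [0.5221, 0.3229, 0.2897]
orientation: [-1.971, -2.446, -0.022]
force: [-0.5, 0.7, 0.2]
width: 1.001
```

View pics/w12.png

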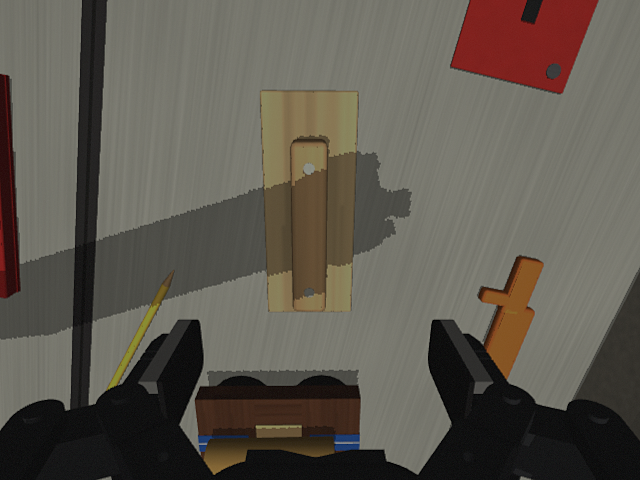

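```bash
python3 -m crank '[{"ax":-7,"ay":-1.5,"az":0,"tx":0,"ty":0,"tz":0,"grip":0},{"ax":-14,"ay":-3,"az":0,"tx":0,"ty":0,"tz":0,"grip":0},{"ax":-20,"ay":-4.5,"az":0,"tx":0,"ty":-10,"tz":0,"grip":0},{"ax":-27,"ay":-6,"az":0,"tx":0,"ty":-20,"tz":0,"grip":0},{"ax":-34,"ay":-7.5,"az":0,"tx":0,"ty":-30,"tz":-10,"grip":0},{"ax":-40,"ay":-9,"az":0,"tx":0,"ty":-30,"tz":-20,"grip":0},{"ax":-45,"ay":-10,"az":0,"tx":0,"ty":-30,"tz":-30,"grip":0},{"ax":-45,"ay":-10,"az":0,"tx":0,"ty":-30,"tz":-30,"grip":0},{"ax":-45,"ay":-10,"az":0,"tx":0,"ty":-30,"tz":-30,"grip":0}]' 60
python3 - <<'E'
from h import *
w=viewer.snapshot("wrist")[:,:,::-1].copy(); cv2.imwrite("pics/w13.png",w); np.save("w13.npy",viewer.calibration("wrist"),allow_pickle=True); print(robot.get_state()["joints"])
E
```

```text
t: 31.5
position: [0.5186, 0.2924, 0.2529]
orientation: [1.523, 1.905, -0.644]
force: [0.7, 0.1, 0.4]
width: 1.0
[-1.2170399   0.59379568  0.51868675  1.66173158  0.41143005  1.38636829
 -0.66485214]
```

View pics/w13.png

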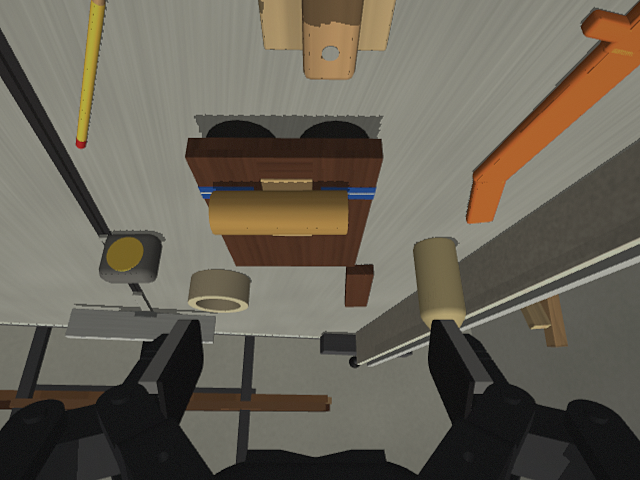

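Run:
```python
from h import *
w=cv2.imread("pics/w13.png"); cv2.imwrite("pics/w13c.png",cv2.resize(w[130:280,180:390],None,fx=3.8,fy=3.8,interpolation=cv2.INTER_NEAREST))
```

```text
(no output)
```

View pics/w13c.png

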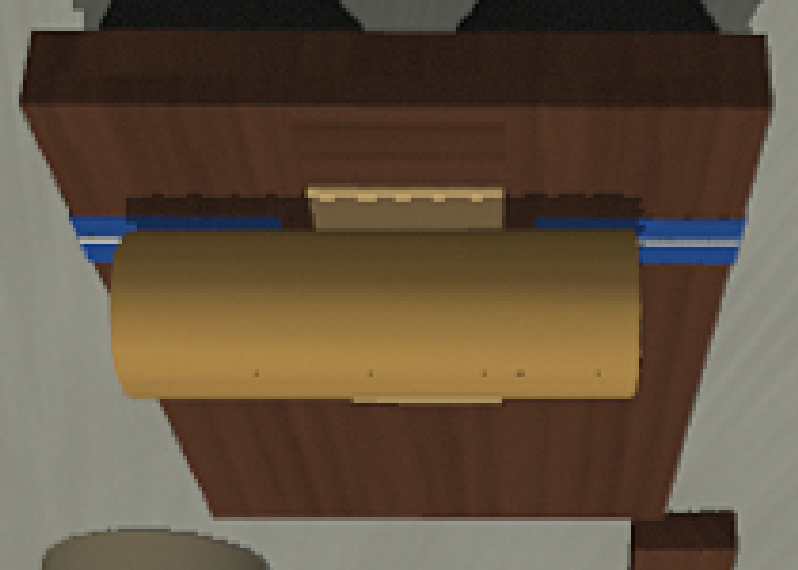

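Run:
```python
from h import *
c=np.load("w13.npy",allow_pickle=True).item()
u=np.array([-.216,.976]);k=np.array([.5537,.0201])
f=lambda a,b:(180+a/3.8,130+b/3.8)
for n,p in dict(edge=f(400,105),patchend=f(405,187),lineL=f(100,240),lineR=f(690,243),shP=f(405,198),shL=f(230,197),shR=f(570,197)).items():
    P=onz(c,p,.043)[0]; print(n,P.round(4),((P[:2]-k)@u).round(4))
print(c["extrinsics"][:3,3])
```

```text
edge [0.5325 0.131  0.043 ] 0.1128
patchend [0.5384 0.1001 0.043 ] 0.0814
lineL [0.468  0.0609 0.043 ] 0.0583
lineR [0.6118 0.0907 0.043 ] 0.0564
shP [0.5391 0.0955 0.043 ] 0.0768
shL [0.4985 0.0871 0.043 ] 0.0773
shR [0.5773 0.1043 0.043 ] 0.0771
[0.49748159 0.39744031 0.24396824]
```

```bash
python3 -m crank '[{"ax":0,"ay":0,"az":0,"tx":0,"ty":20,"tz":30,"grip":0},{"ax":0,"ay":0,"az":0,"tx":0,"ty":40,"tz":60,"grip":0},{"ax":0,"ay":0,"az":0,"tx":0,"ty":60,"tz":80,"grip":0},{"ax":0,"ay":0,"az":0,"tx":0,"ty":60,"tz":80,"grip":0}]' 60
python3 - <<'E'
from h import *
cv2.imwrite("pics/t14.png",viewer.snapshot("top")[:,:,::-1]);cv2.imwrite("pics/s14.png",viewer.snapshot("scene")[:,:,::-1])
E
python3 m.py pics/t14.png
```

```text
t: 31.88
position: [0.5222, 0.3555, 0.3417]
orientation: [1.532, 1.906, -0.621]
force: [0.3, 1.6, 0.0]
width: 1.0
[0.5335 0.0837 0.063 ] [0.0395 0.1193] yaw 13.01 s 0.0665 lat 0.006 line s .0667 (top)
```

View pics/s14.png

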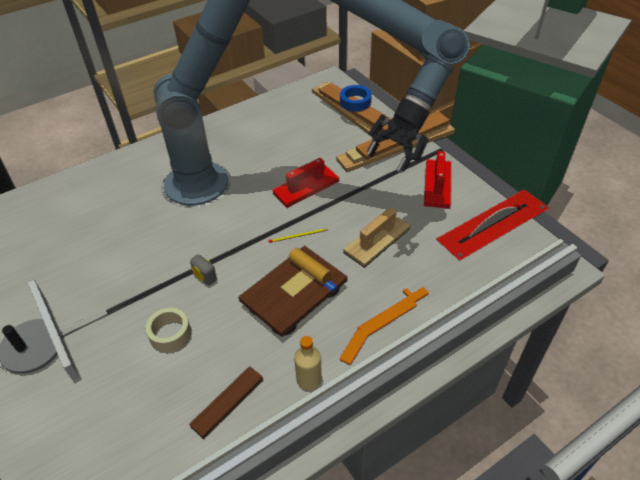

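View pics/t14.png

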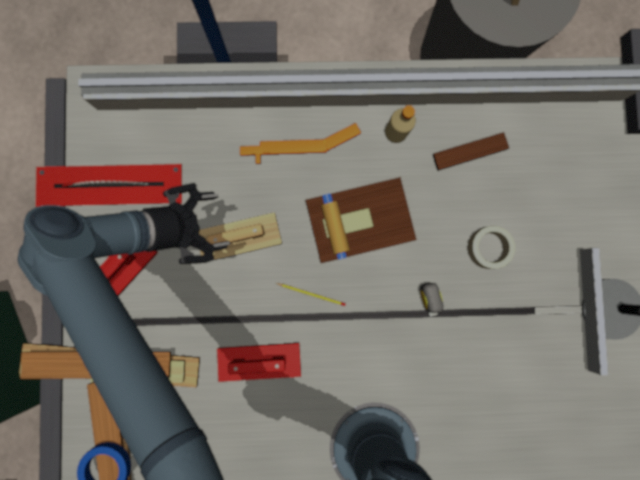

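The block is standing on the bare table, the roller is on the line and nothing else has moved. The arm is clear, so I'm handing in.

```bash
python3 -c "
from workcell import robot
print(robot.sign_off())"
```

```text
the job is handed in; nothing more can be done
None
```

The job is done and was handed in at about 32 s. I took the block by its handle, rolled the roller over the patch to the line, lifted straight off and stood the block back on its old spot on the bare table.

**Bearing force:** most readings were 12–14 N. They ranged from about 11.6 N, mainly while the patch was sinking and again just before the line, to about 14.9 N for a moment once it bottomed out. The highest reading I saw was well under 18 N. I read the force only between moves, so shorter peaks could have been missed.

**Last checks:**
- **Roller position:** in the top view it lies at 66.5 mm, with the line at 66.7 mm, and it had not moved when I rechecked before handing in. The wrist camera put it 1–2 mm short near the end of the roll. The scene camera agreed to about 1 mm.
- **Roller angle and sideways position:** it ended about 0.6° off parallel to the line. The wrist camera had suggested nearer 1.8°. It lies about 6 mm off the panel's centre line and was about 3 mm off when I started.
- **Patch:** the roller's shadow runs unbroken across the patch and panel, and the end edge is where it should be, so it is flush to about 0.3 mm. The patch also stopped sinking under 14–15 N, above the load that moves it there. A rough estimate from the arm's height was up to 0.9 mm off, but I trust it less.
- **Everything else:** the block stands level on the table, and the other things look unmoved in the last pictures. The gripper was open and clear of everything.

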